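# Repack the pipette service tray

### The arm

A 7-joint arm with a two-finger parallel gripper is mounted at the origin on the work surface. World frame = base frame: x ahead of the robot, y to its left, z up, the work surface at z = 0. Lengths are in m, angles in rad, forces in N, time in s.
With the tool pointing down it reaches from about 0.4 to 0.85 m from the base axis. Payload 4.5 kg.
Tool frame: the origin (TCP) lies on the centre line of the jaws, within the pads' length; the fingertips stand 8 mm ahead of it and the grasp point (between the pads) lies 11 mm behind it; z points along the fingers, x is the direction in which the jaws open and shut, and the axes are right-handed (so a half turn about z gives the same grasp; the last joint's range is limited). The gripper opens to 88 mm and grips with 3 to 60 N. Pads are 18 mm wide; open, the fingers measure 123 mm over their backs; the gripper's body (75 mm by 187 mm) begins 45 mm behind the grasp point.
Start: joints at [1.274, 0.689, -0.195, 1.565, 0.157, 0.902, -0.215], TCP at [0.203, -0.591, 0.247] pointing down, gripper open.
Joint ranges: [-3.01, 3.01], [-0.46, 2.08], [-1.47, 1.51], [0.13, 2.56], [-1, 4.14], [0.04, 2.09], [-2.66, 2.66]. Speed limits (rad/s): [2.57, 2.57, 3.14, 3.14, 3.14, 3.14, 3.14].

### API

Orientations are given as a unit quaternion [x, y, z, w].
In Python, from plant import r gives the robot as it stands.
- The arm moves only by the shell command python3 -m pendant 'ROWS' [FORCE]. ROWS is JSON, a list of rows, each a list of 3 entries, a list of its own where there are three numbers: the turn, a rotation vector about the tool's x, y, z in rad, then the shift along the tool's x, y, z in m, then the opening, from 0 (shut) to 1 (fully open). In form: [[[wx, wy, wz], [tx, ty, tz], claw], ...]. A call has 1 to 10 rows; each row is the pose to reach, as a shift and turn from the pose commanded when the call began, along the tool's axes at that moment; what a row does not reach only later rows make up. A row lasts 1/10 s, in which the tool goes at most 50 mm and 8.59 degrees, less where a joint would pass 70% of its speed; a pose out of reach is approached as far as the arm can. A call with a gripper value outside its range is refused whole. The fingers move at their own pace and stop on an object; FORCE is the grip in N (left out, the last holds). Time passes only in rows, so rows that repeat a pose let the fingers close. It gives the time, the measured TCP pose, the force and the opening at its end, in the units of the state.
- r.get_state(): the state, without advancing time (a new reading comes with each control period).
- r.snapshot(name): name is "scene" or "top" or "wrist"; returns a dict with "image" (480x640x3 uint8, red, green, blue), "mtx" (3x3 intrinsics, pixels), "R" (3x3) and "t" (3): a world point X has camera coordinates R X + t; the wrist camera has in their place "T_tool_cam" (4x4, takes a point from camera to tool coordinates, whose origin is the TCP and whose axes are the tool frame's). Camera axes: x right, y down, z forward; pixel columns grow to the right and rows downward; lengths in m; the calibration is good to about 2 mm. A picture is of the moment at which its call begins: read the wrist's pose just before it. There is no depth.
- r.finish_job(): hands the job in, once; it reports no verdict.
The state is a dict: "clock": time; "q": joint angles; "qd": joint speeds; "joint_torque": joint torques, N m; "tool_pos": TCP position; "eef_rot": TCP orientation; "contact_force": force on the tool from outside, world axes, zero at the start; "moment": the same for the moment, N m; "opening": opening from 0.0 (shut) to 1.0 (fully open).
Only numpy, scipy, OpenCV 4.12 (cv2) and the standard library are available. Lean on these libraries where they do the work, as an engineer would, in place of code of your own. Each camera call takes 0.05 s, during which the arm holds its last target. There are 200 camera calls.

### The job

Pack up the pipette service kit: press the pipette, the spanner and the screwdriver each fully home into its own matching recess in the tray, drop every white sealing ring flat into the canister so they lie in one column, then set the cap on the canister so it sits seated and level on the rim. Leave the reagent bottle, the tube rack and the tip box where they are.

Things in the scene. Friction and masses are not known exactly. Their poses are not given: they have to be found in the camera images.
- pipette_mid (a point): Centre, at its grip and half-way up (13 mm), of a hand pipette lying flat. White handle 32 mm wide, 26 thick, x = -70 to +45 mm; red button out to x = -92; red shaft 22 mm across to x = +98, nozzle to x = +120. A finger hook sticks out on its +y side at x = -62 to -46, to y = +34. x points to the nozzle, z up. About 120 g, balanced within 15 mm of this point.
- spanner_mid (a point): Centre, at its grip and half-way up (9 mm), of a small open-ended spanner lying flat. Black grip 20 mm wide, 18 thick, x = -45 to +30 mm; steel fork head 34 mm wide, 12 thick, x = +30 to +62. x points to the fork, z up. 70 g. Both faces are alike.
- driver_mid (a point): Centre, at its grip and half-way up (11 mm), of an adjusting screwdriver lying flat. Grey flat-sided handle 24 mm wide, 22 thick, x = -60 to +25 mm; steel shank 8 mm across, x = +25 to +85. x points to the blade, z up. 60 g. Both faces are alike.
- tray: Fixed service tray, 250 x 204 mm, 18 high, grey with white recess floors. Origin: centre of underside, z up. Three recesses, 12 mm deep, outline the pipette, spanner and screwdriver, working ends towards +x, 2 mm wider all round (3 at the hook); each takes its tool one way round only. A 36 mm wide finger channel, as deep, crosses the whole tray along y at x = -14 mm, under the three grips.
- home_pipette (a point): Fixed point of the tray: where pipette_mid lies when the pipette is fully home (19 mm above the tray's underside, at the tray's y = +58 mm). Axes as the tray's; the seated pipette's axes point the same way, its hook towards the tray's +y edge.
- home_spanner (a point): Fixed point of the tray: where spanner_mid lies when the spanner is fully home (15 mm above the tray's underside, y = -4 mm). Axes as the tray's; the seated spanner's x axis points the same way.
- home_driver (a point): Fixed point of the tray: where driver_mid lies when the screwdriver is fully home (17 mm above the tray's underside, y = -62 mm). Axes as the tray's; the seated screwdriver's x axis points the same way.
- canister_rim (a point): Centre of the mouth, level with the rim, of the ring canister: an upright aluminium tube fixed on the bench, 66 mm high, 50 mm across, on a foot 68 mm wide and 4 mm thick. Bore 42.2 mm, floor 61 mm below this point; the top 8 mm flares to 50.2 mm inside, 58.2 outside. z up.
- cap_knob (a point): Centre of the black knob (20 mm across, 18 high) of the canister's loose aluminium cap, z up. The knob stands on a disc 60 mm across, 5 thick, whose underside, 14 mm below this point, rests on the rim; a plug 37 mm across, 6 deep, under the disc hangs into the mouth. At first the cap stands upright on its plug on the bench (this point at 20 mm). About 60 g.
- reagent_mid (a point): Middle of an amber reagent bottle, 64 mm across and 100 mm high, standing beyond the tray. A bystander.
- rack_mid (a point): Middle of a white rack of red-capped sample tubes, 85 x 130 mm, 73 mm high, beyond the tray. A bystander.
- tipbox_mid (a point): Middle of a yellow box of pipette tips, 84 x 124 mm, 46 mm high, on the right. A bystander.
- ring1_mid (a point): Centre (half-way up) of a flat white sealing ring, 40 mm across with a 24 mm hole, 13 mm thick, lying flat on the bench at first; z is its axis. 23 g, slippery (friction 0.12). Two to four such rings are there; None if absent.
- ring2_mid (a point): Centre (half-way up) of a flat white sealing ring, 40 mm across with a 24 mm hole, 13 mm thick, lying flat on the bench at first; z is its axis. 23 g, slippery (friction 0.12). Two to four such rings are there; None if absent.
- ring3_mid (a point): Centre (half-way up) of a flat white sealing ring, 40 mm across with a 24 mm hole, 13 mm thick, lying flat on the bench at first; z is its axis. 23 g, slippery (friction 0.12). Two to four such rings are there; None if absent.
- ring4_mid (a point): Centre (half-way up) of a flat white sealing ring, 40 mm across with a 24 mm hole, 13 mm thick, lying flat on the bench at first; z is its axis. 23 g, slippery (friction 0.12). Two to four such rings are there; None if absent.

How it is judged:
By the outcome, as a careful person would: the job done as asked, in the order asked, and still so for the second after the job is handed in, with the robot touching nothing.
Of ring1, ring2, ring3, ring4 only 2 to 4 are there at a start; the rules pass over those that are not, and their reading is None.
At some moment in a run one of spanner, driver, ring1, ring2, ring3, ring4 may be knocked a few centimetres aside while the robot is not near it.
Once in a run the grip may slacken for a moment while it holds something.
It also fails if it takes over 210 s, if anything falls off the work surface, if the arm or the gripper's body presses on something with over 40 N, if the wrist force passes 120 N, or if a joint passes its speed limit or range.

## Working session

There is one attempt and no reset: what is moved stays moved. The work goes in short steps, Python scripts to look and compute and a shell command to move; the robot and the scene stay as the last step left them, time stands still between calls to the robot, and variables do not carry over. Pictures are saved under pics/ and viewed, about 12 in all and at most 16, crops included, and the job is handed in when it is done.

```bash
ls; mkdir -p pics; cat > h.py <<'E'
import numpy as np, cv2
from scipy.spatial.transform import Rotation as Ro
from plant import r
def snap(name,fn=None):
    s=r.get_state(); d=r.snapshot(name)
    if name=="wrist":
        T=np.eye(4); T[:3,:3]=Ro.from_quat(s["eef_rot"]).as_matrix(); T[:3,3]=s["tool_pos"]
        C=np.linalg.inv(T@np.array(d["T_tool_cam"])); d["R"]=C[:3,:3]; d["t"]=C[:3,3]
    d["R"]=np.array(d["R"]);d["t"]=np.array(d["t"]);d["mtx"]=np.array(d["mtx"])
    if fn: cv2.imwrite("pics/"+fn+".png",cv2.cvtColor(d["image"],cv2.COLOR_RGB2BGR)); np.savez("pics/"+fn+".npz",**{k:d[k] for k in("R","t","mtx","image")})
    return d
def load(fn): return dict(np.load("pics/"+fn+".npz"))
def ray(d,u,v,z):
    c=-d["R"].T@d["t"]; w=d["R"].T@np.linalg.inv(d["mtx"])@np.array([u,v,1.]); return c+w*(z-c[2])/w[2]
def proj(d,X):
    p=d["mtx"]@(d["R"]@np.array(X,float)+d["t"]); return p[:2]/p[2]
def state():
    s=r.get_state(); R=Ro.from_quat(s["eef_rot"])
    print("t",round(s["clock"],2),"pos",np.round(s["tool_pos"],4),"toolx yaw",round(np.degrees(np.arctan2(*R.as_matrix()[[1,0],0])),2),"q",np.round(s["q"],2),"op",round(s["opening"],3),"F",np.round(s["contact_force"],1)); return s,R
def go(x,y,z,yaw=None):
    """shift/turn in tool axes to reach world pose, tool down, tool x at yaw(deg) mod 180"""
    s=r.get_state(); R=Ro.from_quat(s["eef_rot"]); M=R.as_matrix()
    sh=M.T@(np.array([x,y,z])-s["tool_pos"])
    c=np.arctan2(M[1,0],M[0,0]) 
    if yaw is None: yaw=np.degrees(c)
    a=(np.radians(yaw)-c+np.pi/2)%np.pi-np.pi/2
    a=c+a
    D=np.array([[np.cos(a),np.sin(a),0],[np.sin(a),-np.cos(a),0],[0,0,-1]])
    rv=(R.inv()*Ro.from_matrix(D)).as_rotvec()
    print("turn",np.round(rv,3),"shift",np.round(sh,4),"q7",round(s["q"][6],2))
E
python3 - <<'E'
from h import *
state()
for n in("top","scene"):
    d=snap(n,n+"0"); print(n,-d["R"].T@d["t"])
E
```

```text
pics
t 0.0 pos [ 0.2028 -0.5905  0.2459] toolx yaw -71.04 q [ 1.27  0.69 -0.19  1.57  0.16  0.9  -0.22] op 1.004 F [-0.7  0.2  0.1]
top [ 0.48228579 -0.06637988  1.37964285]
scene [1.18608715 0.78471731 0.78462758]
```

View pics/top0.png

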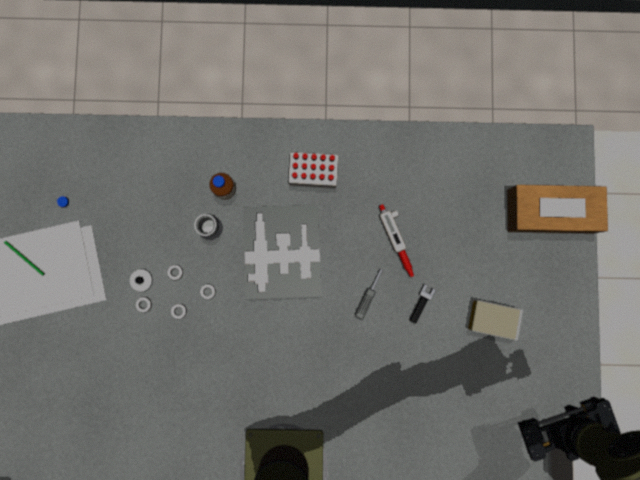

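View pics/scene0.png

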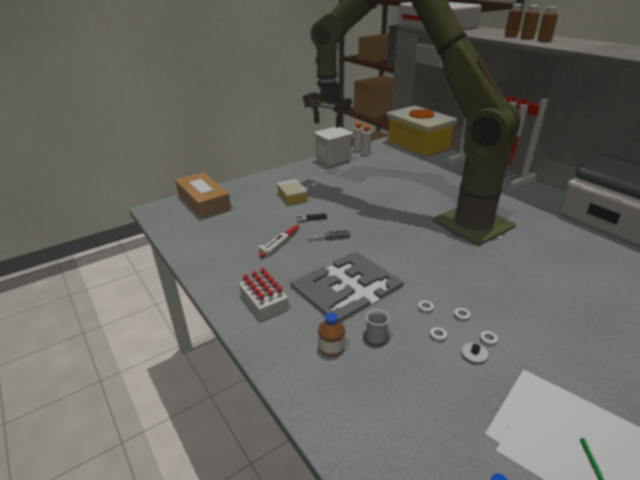

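Top view: tray centre is near (283,253) with its working ends up (+x). The canister is at (206,226), the cap at (141,281), and the rings at (175,272), (208,292), (144,305) and (178,311). Pipette runs from the button (381,207) to the nozzle (410,275); driver blade is at (379,270) with its handle at (361,312); spanner fork is at (428,288) with its grip at (414,318).

```bash
python3 - <<'E'
from h import *
d=load("top0"); print(d["mtx"][0,0])
for n,u,v,z in [("trayC",283,253,.018),("canrim",206,226,.066),("cap",141,281,.02),("r1",175,272,.013),("r2",208,292,.013),("r3",144,305,.013),("r4",178,311,.013),
 ("pip but",381,207,.013),("pip noz",411,275,.013),("drv end",360,317,.011),("drv tip",380,269,.011),("sp end",412,321,.009),("sp fork",430,286,.009),("bottle",222,185,.1),("rack",314,168,.07),("tip",496,320,.046)]:
    print(n,np.round(ray(d,u,v,z),3))
w=r.snapshot("wrist"); print(np.round(w["T_tool_cam"],3),w["mtx"][0][0])
# zoom
im=cv2.imread("pics/top0.png")
cv2.imwrite("pics/top0z.png",cv2.resize(im[190:340,230:460],None,fx=3.4,fy=3.4,interpolation=cv2.INTER_CUBIC))
go(.56,-.275,.30,0)
E
```

```text
505.48664600243
trayC [0.57  0.013 0.018]
canrim [0.633 0.213 0.066]
cap [0.487 0.391 0.02 ]
r1 [0.513 0.303 0.013]
r2 [0.461 0.212 0.013]
r3 [0.423 0.382 0.013]
r4 [0.409 0.291 0.013]
pip but [ 0.701 -0.251  0.013]
pip noz [ 0.517 -0.334  0.013]
drv end [ 0.402 -0.197  0.011]
drv tip [ 0.532 -0.25   0.011]
sp end [ 0.393 -0.337  0.009]
sp fork [ 0.488 -0.386  0.009]
bottle [0.736 0.169 0.1  ]
rack [ 0.792 -0.066  0.07 ]
tip [ 0.402 -0.551  0.046]
[[ 1.     0.001  0.001 -0.001]
 [-0.001  0.956  0.294 -0.076]
 [-0.001 -0.294  0.956 -0.138]
 [ 0.     0.     0.     1.   ]] 376.05714623670224
turn [-1.00e-03  1.00e-03 -1.24e+00] shift [-0.1826 -0.4403 -0.0537] q7 -0.22
```

View pics/top0z.png

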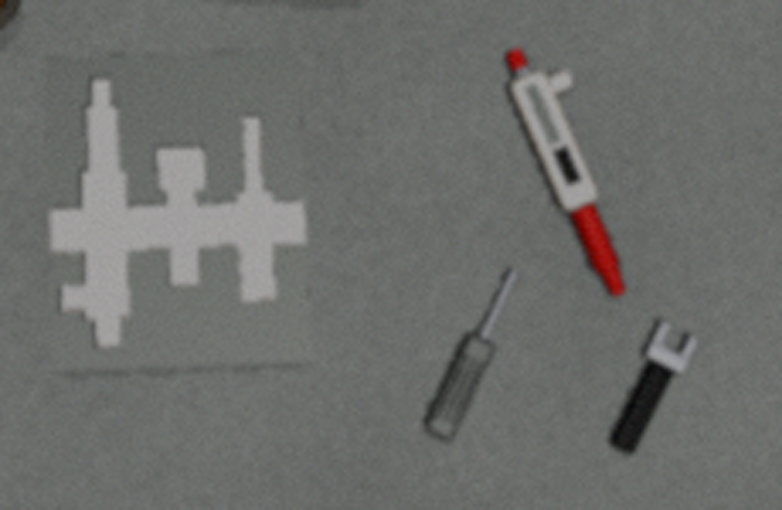

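```bash
python3 - <<'E'
from h import *
go(.60,-.27,.25,-65)
E
```

```text
turn [ 0.     0.001 -0.105] shift [-0.1743 -0.4798 -0.0037] q7 -0.22
```

```bash
python3 -m pendant '[[[0,0,-0.1],[-0.174,-0.48,0],1],[[0,0,-0.1],[-0.174,-0.48,0],1],[[0,0,-0.1],[-0.174,-0.48,0],1],[[0,0,-0.1],[-0.174,-0.48,0],1],[[0,0,-0.1],[-0.174,-0.48,0],1],[[0,0,-0.1],[-0.174,-0.48,0],1],[[0,0,-0.1],[-0.174,-0.48,0],1],[[0,0,-0.1],[-0.174,-0.48,0],1],[[0,0,-0.1],[-0.174,-0.48,0],1],[[0,0,-0.1],[-0.174,-0.48,0],1]]'
python3 -m pendant '[[[0,0,0],[0,0,0],1],[[0,0,0],[0,0,0],1],[[0,0,0],[0,0,0],1]]'
python3 - <<'E'
from h import *
state(); d=snap("wrist","w1"); go(.60,-.27,.25,-65)
for p in [(.621,-.287,.013),(.517,-.334,.013),(.701,-.251,.013)]: print(proj(d,p))
E
```

```text
clock: 1.15
tool_pos: [0.5934, -0.2758, 0.2465]
eef_rot: [0.842, -0.54, -0.0, 0.0]
contact_force: [0.4, -0.3, 0.4]
opening: 0.998
clock: 1.45
tool_pos: [0.5909, -0.2787, 0.2463]
eef_rot: [0.841, -0.54, -0.0, 0.001]
contact_force: [-0.4, -0.3, -0.8]
opening: 1.002
t 1.45 pos [ 0.5909 -0.2787  0.2463] toolx yaw -65.42 q [ 0.46  0.73 -0.17  1.47  0.14  0.95 -0.89] op 1.002 F [-0.4 -0.3 -0.8]
turn [ 0.002 -0.    -0.008] shift [-0.0045 -0.0123 -0.0035] q7 -0.89
[334.37640231 174.56194049]
[332.0185192  281.20152154]
[336.65769916  78.3213081 ]
```

View pics/w1.png

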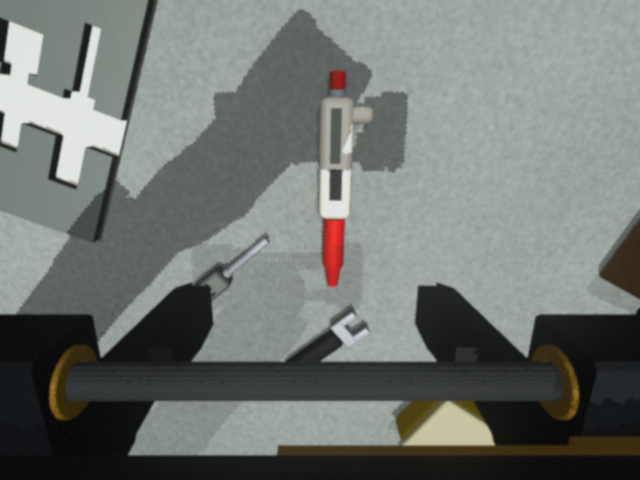

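Pipette: button end at (338,71), nozzle tip at (332,286), white handle from v=97 to v=218. The hook is on the right at (362,115). It lies nearly along the image column, as expected.

```bash
python3 - <<'E'
from h import *
d=load("w1")
a=ray(d,338,71,.013);b=ray(d,332.5,286,.013);print(np.linalg.norm(b-a))
h1=ray(d,337.5,97,.02);h2=ray(d,334.5,218,.02);print(np.linalg.norm(h1-h2))
u=(b-a)/np.linalg.norm(b-a);ang=np.degrees(np.arctan2(u[1],u[0]));print(ang, a+.092*u,b-.12*u,h1+.07*u,h2-.045*u)
g=a+.092*u
state(); go(g[0],g[1],.06,ang+90); go(g[0],g[1],.01,ang+90)
E
```

```text
0.213657401838844
0.11359141142798794
-155.83611836649996 [ 0.62313237 -0.28709349  0.013     ] [ 0.6216202  -0.28777194  0.013     ] [ 0.62249064 -0.28708554  0.02      ] [ 0.6238209  -0.28660931  0.02      ]
t 1.5 pos [ 0.5907 -0.2792  0.2465] toolx yaw -65.48 q [ 0.46  0.73 -0.17  1.47  0.14  0.95 -0.89] op 1.001 F [-1.   0.3  0.2]
turn [ 0.002 -0.     0.006] shift [ 0.0205 -0.0266  0.1865] q7 -0.89
turn [ 0.002 -0.     0.006] shift [ 0.0205 -0.0267  0.2365] q7 -0.89
```

```bash
python3 -m pendant '[[[0,0,0.006],[0.0205,-0.0267,0.05],0.8],[[0,0,0.006],[0.0205,-0.0267,0.1],0.8],[[0,0,0.006],[0.0205,-0.0267,0.15],0.8],[[0,0,0.006],[0.0205,-0.0267,0.186],0.8],[[0,0,0.006],[0.0205,-0.0267,0.186],0.8],[[0,0,0.006],[0.0205,-0.0267,0.186],0.8],[[0,0,0.006],[0.0205,-0.0267,0.186],0.8]]'
python3 -c "
from h import *
state();go(.623,-.287,.010,-65.8)"
```

```text
clock: 2.2
tool_pos: [0.6268, -0.2864, 0.0641]
eef_rot: [0.84, -0.543, 0.003, -0.0]
contact_force: [1.1, -0.3, -0.0]
opening: 0.8
t 2.2 pos [ 0.6268 -0.2864  0.0641] toolx yaw -65.73 q [ 0.43  1.   -0.13  1.48  0.18  0.68 -0.93] op 0.8 F [ 1.1 -0.3 -0. ]
turn [-0.004 -0.004  0.001] shift [-0.0012  0.0039  0.054 ] q7 -0.93
```

```bash
python3 -m pendant '[[[0,0,0],[-0.001,0.003,0.03],0.8],[[0,0,0],[-0.001,0.003,0.053],0.8],[[0,0,0],[-0.001,0.003,0.053],0.8],[[0,0,0],[-0.001,0.003,0.053],0.8],[[0,0,0],[-0.001,0.003,0.053],0.8]]'
python3 -c "
from h import *
state();go(.623,-.287,.010,-65.8)"
```

```text
clock: 2.7
tool_pos: [0.6232, -0.2858, 0.0101]
eef_rot: [0.84, -0.542, 0.002, -0.0]
contact_force: [0.7, 0.0, 0.0]
opening: 0.798
t 2.7 pos [ 0.6232 -0.2858  0.0101] toolx yaw -65.68 q [ 0.42  1.07 -0.12  1.49  0.19  0.59 -0.94] op 0.798 F [0.7 0.  0. ]
turn [-0.002 -0.003  0.002] shift [0.001  0.0007 0.0001] q7 -0.94
```

```bash
python3 -m pendant '[[[0,0,0],[0,0,0],0],[[0,0,0],[0,0,0],0],[[0,0,0],[0,0,0],0],[[0,0,0],[0,0,0],0],[[0,0,0],[0,0,0],0],[[0,0,0],[0,0,0],0],[[0,0,0],[0,0,0],0],[[0,0,0],[0,0,0],0]]' 45
python3 -m pendant '[[[0,0,0],[0,0,-0.03],0],[[0,0,0],[0,0,-0.06],0],[[0,0,0],[0,0,-0.09],0],[[0,0,0],[0,0,-0.12],0],[[0,0,0],[0,0,-0.12],0],[[0,0,0],[0,0,-0.12],0]]'
python3 -c "
from h import *
state();go(.56,0.02,.21,90)"
```

```text
clock: 3.5
tool_pos: [0.6227, -0.2849, 0.0086]
eef_rot: [0.84, -0.542, 0.001, -0.0]
contact_force: [-1.4, 0.9, 6.5]
opening: 0.358
clock: 4.1
tool_pos: [0.6217, -0.2852, 0.1276]
eef_rot: [0.84, -0.542, 0.0, 0.0]
contact_force: [-0.0, 1.4, -1.1]
opening: 0.36
t 4.1 pos [ 0.6217 -0.2852  0.1276] toolx yaw -65.66 q [ 0.44  0.91 -0.15  1.47  0.17  0.78 -0.92] op 0.36 F [-0.   1.4 -1.1]
turn [ 0.    -0.     0.425] shift [-0.3035 -0.0695 -0.0824] q7 -0.92
```

```bash
python3 -m pendant '[[[0,0,-0.13],[0,0,-0.03],0],[[0,0,-0.26],[-0.02,0,-0.05],0],[[0,0,-0.4],[-0.05,-0.01,-0.08],0],[[0,0,-0.53],[-0.08,-0.02,-0.08],0],[[0,0,-0.66],[-0.12,-0.03,-0.08],0],[[0,0,-0.8],[-0.15,-0.04,-0.08],0],[[0,0,-0.93],[-0.18,-0.05,-0.08],0],[[0,0,-1.06],[-0.22,-0.05,-0.08],0],[[0,0,-1.2],[-0.25,-0.06,-0.08],0],[[0,0,-1.3],[-0.28,-0.07,-0.08],0]]'
python3 -c "
from h import *
state();go(.56,0.02,.21,90)"
```

```text
clock: 5.1
tool_pos: [0.5684, -0.0001, 0.2057]
eef_rot: [0.997, 0.08, -0.002, -0.0]
contact_force: [-0.1, -0.6, -1.1]
opening: 0.36
t 5.1 pos [ 5.684e-01 -1.000e-04  2.057e-01] toolx yaw 9.14 q [ 0.21  0.7  -0.5   1.77  0.45  0.79 -0.35] op 0.36 F [-0.1 -0.6 -1.1]
turn [-0.003  0.003 -1.411] shift [-0.0052 -0.0211 -0.0042] q7 -0.35
```

```bash
python3 -m pendant '[[[0,0,-0.14],[0,-0.003,-0.003],0],[[0,0,-0.28],[0,-0.006,-0.003],0],[[0,0,-0.42],[0,-0.009,-0.003],0],[[0,0,-0.56],[-0.001,-0.012,-0.003],0],[[0,0,-0.7],[-0.002,-0.015,-0.003],0],[[0,0,-0.84],[-0.003,-0.02,-0.003],0],[[0,0,-0.98],[-0.004,-0.02,-0.003],0],[[0,0,-1.12],[-0.005,-0.02,-0.003],0],[[0,0,-1.26],[-0.005,-0.02,-0.003],0],[[0,0,-1.41],[-0.005,-0.02,-0.003],0]]'
python3 -m pendant '[[[0,0,0],[0,0,0],0],[[0,0,0],[0,0,0],0],[[0,0,0],[0,0,0],0]]'
python3 -c "
from h import *
state();snap('wrist','w2');snap('top','top1');go(.56,0.02,.21,90)"
```

```text
clock: 6.1
tool_pos: [0.5611, 0.0176, 0.2087]
eef_rot: [0.707, 0.707, -0.001, -0.001]
contact_force: [-0.2, -0.1, -1.1]
opening: 0.362
clock: 6.4
tool_pos: [0.5619, 0.0178, 0.21]
eef_rot: [0.71, 0.704, -0.0, -0.0]
contact_force: [0.0, -0.6, -0.8]
opening: 0.36
t 6.4 pos [0.5619 0.0178 0.21  ] toolx yaw 89.48 q [ 0.38  0.79 -0.88  1.78  0.74  0.95  0.74] op 0.36 F [ 0.  -0.6 -0.8]
turn [-0.     0.    -0.008] shift [ 0.0021 -0.0022  0.0005] q7 0.74
```

View pics/w2.png

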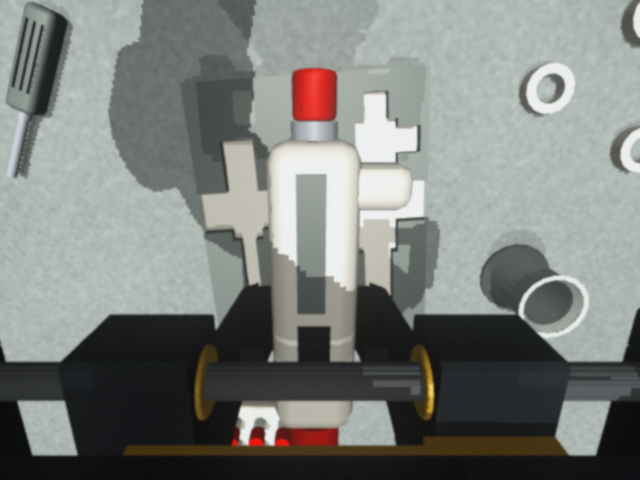

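w2: the pipette is held straight, with its axis at u≈315 and the button end at (314,70). Tray is visible: pipette recess end at (375,93), hook recess end at (418,137), driver recess end at (238,141), and channel ends at (205,212) and (424,199). Next is a tray fit.

```bash
cat > fit.py <<'E'
from h import *
from scipy.optimize import minimize, least_squares
def B(x0,x1,y0,y1): return np.array([[x0,y0],[x1,y0],[x1,y1],[x0,y1]])
m=2e-3
pc=[B(-.084-.0-m,.045+0-.014+m,.058-.018,.058+.018)] 
boxes=[B(-.032,.004,-.102,.102),
 B(-.014-.072,-.014+.047,.040,.076),B(-.014-.094,-.014-.068,.058-.011,.058+.011),B(-.014+.045,-.014+.1,.058-.013,.058+.013),B(-.014+.098,-.014+.122,.058-.008,.058+.008),B(-.014-.065,-.014-.043,.058,.058+.037),
 B(-.061,.018,-.016,.008),B(.014,.05,-.004-.019,-.004+.019),
 B(-.076,.013,-.076,-.048),B(.01,.073,-.068,-.056)]
def mask(d,p,sc=4,shape=(480,640)):
    c,s=np.cos(p[2]),np.sin(p[2]); out=None
    for z in(.006,.018):
        im=np.zeros((shape[0]*sc,shape[1]*sc),np.uint8)
        for b in boxes:
            w=np.c_[p[0]+c*b[:,0]-s*b[:,1],p[1]+s*b[:,0]+c*b[:,1]]
            q=np.array([proj(d,[*a,z]) for a in w])
            cv2.fillPoly(im,[np.int32(np.round(((q+.5)*sc-.5)*16))],255,shift=4)
        out=im if out is None else cv2.bitwise_and(out,im)
    return cv2.resize(out,(shape[1],shape[0]),interpolation=cv2.INTER_AREA)/255.
E
python3 - <<'E'
from fit import *
d=load("top0"); g=d["image"].astype(float).mean(2)[195:310,235:330]
def cost(p):
    p=np.array(p)*[1,1,1]; m=cv2.GaussianBlur(mask(d,p),(0,0),.7)[195:310,235:330]
    A=np.c_[m.ravel(),np.ones(m.size)]; k,res,_,_=np.linalg.lstsq(A,g.ravel(),rcond=None); return res[0]/m.size
r0=minimize(cost,[.57,.013,.02],method="Nelder-Mead",options=dict(initial_simplex=[[.57,.013,.02],[.575,.013,.02],[.57,.018,.02],[.57,.013,.06]],xatol=1e-4,fatol=.01))
print("top fit",r0.x,np.degrees(r0.x[2]),r0.fun,cost([.58,.013,.02]))
d=load("w2")
P=[((364,93),(-.108,.047)),((387,93),(-.108,.069)),((418,122),(-.079,.095)),((418,152),(-.057,.095)),((222,142),(-.076,-.076)),((254,139),(-.076,-.048)),((203,194),(-.032,-.102)),((208,231),(.004,-.102)),((424,181),(-.032,.102)),((424,217),(.004,.102))]
W=np.array([ray(d,*a,.006)[:2] for a,_ in P]);L=np.array([b for _,b in P])
def f(p):
    c,s=np.cos(p[2]),np.sin(p[2]); return (np.c_[p[0]+c*L[:,0]-s*L[:,1],p[1]+s*L[:,0]+c*L[:,1]]-W).ravel()
s=least_squares(f,[.57,.013,.02],loss="soft_l1",f_scale=.002); print("wrist",s.x,np.degrees(s.x[2])); print(np.round(f(s.x).reshape(-1,2)*1000,1))
# held pipette in tool frame
st=r.get_state();R=Ro.from_quat(st["eef_rot"])
zp=st["tool_pos"][2]+.003
for u,v in((314.5,72),(314.5,165)):
    print(R.inv().apply(ray(d,u,v,zp)-st["tool_pos"]))
E
```

```text
top fit [0.5748045  0.01681205 0.05633306] 3.2276463065924936 26.078192212303424 112.08959475747348
wrist [0.57544243 0.0194528  0.05768911] 3.3053428122980604
[[ 0.8 -1.8]
 [-0.6  0.5]
 [ 3.   0. ]
 [-0.7 -0.6]
 [ 0.2  1.4]
 [ 1.   0.9]
 [-0.7 -0.8]
 [-0.3 -0.1]
 [-2.   0.4]
 [ 0.1 -0.1]]
[ 0.00086585 -0.09190777 -0.00297043]
[ 0.00089343 -0.06158135 -0.00298028]
```

```bash
cat >> h.py <<'E'
TR=[.5752,.0183,.0573]
def home(k):
    lx,ly=-.014,{"p":.058,"s":-.004,"d":-.062}[k]; c,s=np.cos(TR[2]),np.sin(TR[2])
    return TR[0]+c*lx-s*ly, TR[1]+s*lx+c*ly
E
python3 -c "
from h import *
h=home('p');print(h);state();go(*h,.05,93.28)"
```

```text
(np.float64(0.5579013950581613), np.float64(0.07540304954261368))
t 6.5 pos [0.5622 0.0179 0.2105] toolx yaw 89.54 q [ 0.38  0.79 -0.88  1.78  0.74  0.95  0.74] op 0.358 F [ 0.3  0.2 -0.8]
turn [-0.     0.    -0.065] shift [ 0.0575 -0.0047  0.1605] q7 0.74
```

```bash
python3 -m pendant '[[[0,0,-0.065],[0.04,-0.005,0.02],0],[[0,0,-0.065],[0.057,-0.005,0.06],0],[[0,0,-0.065],[0.057,-0.005,0.1],0],[[0,0,-0.065],[0.057,-0.005,0.14],0],[[0,0,-0.065],[0.057,-0.005,0.16],0],[[0,0,-0.065],[0.057,-0.005,0.16],0],[[0,0,-0.065],[0.057,-0.005,0.16],0],[[0,0,-0.065],[0.057,-0.005,0.16],0]]'
python3 -c "
from h import *
h=home('p');state();go(*h,.036,93.28)"
```

```text
clock: 7.3
tool_pos: [0.5588, 0.0755, 0.0523]
eef_rot: [0.686, 0.727, 0.001, 0.001]
contact_force: [0.1, -0.6, -1.2]
opening: 0.36
t 7.3 pos [0.5588 0.0755 0.0523] toolx yaw 93.31 q [ 0.18  1.   -0.7   1.87  1.02  0.68  0.48] op 0.36 F [ 0.1 -0.6 -1.2]
turn [ 0.003 -0.001  0.001] shift [-0.     -0.0009  0.0163] q7 0.48
```

```bash
python3 -m pendant '[[[0.002,0,0],[0,-0.001,0.016],0],[[0.002,0,0],[0,-0.001,0.016],0],[[0.002,0,0],[0,-0.001,0.016],0],[[0.002,0,0],[0,-0.001,0.016],0]]'
python3 -c "
from h import *
h=home('p');state();snap('wrist','w3');go(*h,.016,93.28)"
```

```text
clock: 7.7
tool_pos: [0.5568, 0.0749, 0.0349]
eef_rot: [0.686, 0.727, -0.001, -0.001]
contact_force: [0.3, 0.1, -0.2]
opening: 0.356
t 7.7 pos [0.5568 0.0749 0.0349] toolx yaw 93.34 q [ 0.17  1.02 -0.67  1.87  1.05  0.66  0.45] op 0.356 F [ 0.3  0.1 -0.2]
turn [-0.002 -0.     0.001] shift [0.0004 0.0011 0.0189] q7 0.45
```

View pics/w3.png

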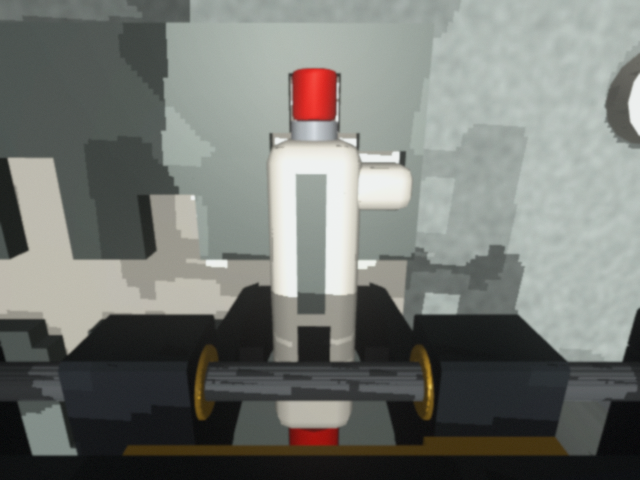

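The pipette sits over its recess: slot edges show evenly either side of the button (290 and 341 about 315), and the hook is over its slot. Now lowering it.

```bash
python3 -m pendant '[[[-0.001,0,0],[0,0.001,0.006],0],[[-0.001,0,0],[0,0.001,0.01],0],[[-0.001,0,0],[0,0.001,0.014],0],[[-0.001,0,0],[0,0.001,0.018],0],[[-0.001,0,0],[0,0.001,0.019],0],[[-0.001,0,0],[0,0.001,0.019],0]]'
python3 -c "
from h import *
h=home('p');state();go(*h,.016,93.28)"
```

```text
clock: 8.35
tool_pos: [0.5574, 0.0749, 0.0155]
eef_rot: [0.686, 0.727, -0.001, -0.0]
contact_force: [-0.1, 0.2, -1.5]
opening: 0.361
t 8.35 pos [0.5574 0.0749 0.0155] toolx yaw 93.34 q [ 0.15  1.05 -0.65  1.87  1.09  0.63  0.42] op 0.361 F [-0.1  0.2 -1.5]
turn [-0.001  0.     0.001] shift [ 0.0004  0.0005 -0.0005] q7 0.42
```

```bash
python3 -m pendant '[[[0,0,0],[0,0,0.001],0.5],[[0,0,0],[0,0,0.001],0.5],[[0,0,0],[0,0,0.001],0.5],[[0,0,0],[0,0,-0.03],0.5],[[0,0,0],[0,0,-0.055],0.5],[[0,0,0],[0,0,-0.055],0],[[0,0,0],[0,0,-0.055],0],[[0,0,0],[0,0,-0.055],0],[[0,0,0],[0,0,-0.055],0],[[0,0,0],[0,0,-0.055],0]]' 20
python3 -m pendant '[[[0,0,0],[0,0,0.015],0],[[0,0,0],[0,0,0.028],0],[[0,0,0],[0,0,0.03],0],[[0,0,0],[0,0,0.032],0],[[0,0,0],[0,0,0.033],0]]'
python3 -c "
from h import *
state()"
```

```text
clock: 9.35
tool_pos: [0.5572, 0.0748, 0.0699]
eef_rot: [0.686, 0.727, -0.001, -0.001]
contact_force: [-0.2, -0.5, 0.1]
opening: 0.067
clock: 9.85
tool_pos: [0.5574, 0.0747, 0.0403]
eef_rot: [0.686, 0.728, -0.001, 0.001]
contact_force: [-9.6, -5.8, 42.7]
opening: 0.003
t 9.85 pos [0.5574 0.0747 0.0403] toolx yaw 93.36 q [ 0.17  1.01 -0.68  1.87  1.05  0.67  0.46] op 0.003 F [-9.6 -5.8 42.7]
```

```bash
python3 -m pendant '[[[0,0,0],[0,0,-0.05],0.3],[[0,0,0],[0,0,-0.1],0.5],[[0,0,0],[0,0,-0.15],0.7],[[0,0,0],[0,0,-0.18],0.7],[[0,0,0],[0,0,-0.18],0.7]]'
python3 -c "
from h import *
state();go(.46,-.32,.22,62)"
```

```text
clock: 10.35
tool_pos: [0.56, 0.0761, 0.2208]
eef_rot: [0.686, 0.727, 0.003, 0.001]
contact_force: [0.9, 0.2, 0.4]
opening: 0.433
t 10.35 pos [0.56   0.0761 0.2208] toolx yaw 93.3 q [ 0.28  0.78 -0.89  1.76  0.73  0.96  0.72] op 0.433 F [0.9 0.2 0.4]
turn [ 0.005 -0.003  0.546] shift [-0.3897 -0.1226 -0.0005] q7 0.72
```

```bash
python3 -m pendant '[[[0,0,0.1],[-0.05,-0.015,0],0.7],[[0,0,0.2],[-0.1,-0.03,0],0.7],[[0,0,0.3],[-0.15,-0.045,0],0.7],[[0,0,0.4],[-0.2,-0.06,0],0.7],[[0,0,0.5],[-0.25,-0.075,0],0.7],[[0,0,0.546],[-0.3,-0.09,0],0.7],[[0,0,0.546],[-0.34,-0.105,0],0.7],[[0,0,0.546],[-0.39,-0.122,0],0.7],[[0,0,0.546],[-0.39,-0.122,0],0.7],[[0,0,0.546],[-0.39,-0.122,0],0.7]]'
python3 -m pendant '[[[0,0,0],[0,0,0],0.7],[[0,0,0],[0,0,0],0.7],[[0,0,0],[0,0,0],0.7]]'
python3 -c "
from h import *
state();snap('wrist','w4')"
```

```text
clock: 11.35
tool_pos: [0.4568, -0.3236, 0.2154]
eef_rot: [0.858, 0.513, -0.002, -0.001]
contact_force: [1.0, 0.8, 1.2]
opening: 0.701
clock: 11.65
tool_pos: [0.4596, -0.3196, 0.2179]
eef_rot: [0.856, 0.517, -0.0, -0.0]
contact_force: [0.2, 0.7, -0.2]
opening: 0.7
t 11.65 pos [ 0.4596 -0.3196  0.2179] toolx yaw 62.26 q [ 0.98  0.75 -0.8   1.78  0.67  0.91  0.97] op 0.7 F [ 0.2  0.7 -0.2]
```

View pics/w4.png

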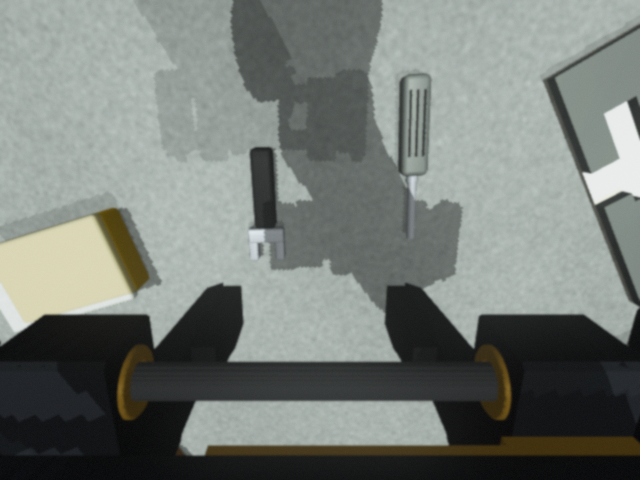

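Spanner: grip end at (262,149), grip/fork joint at (265,228), fork tips at (268,257). Driver: handle end at (415,75), handle/shank joint at (412,174), blade tip at (410,237).

```bash
python3 - <<'E'
from h import *
d=load("w4"); st=r.get_state();R=Ro.from_quat(st["eef_rot"])
a=ray(d,262,149,.014);b=ray(d,265,228,.016);c=ray(d,268,257,.006)
print("sp",np.linalg.norm(b-a),np.linalg.norm(c-a)); u=(c-a)[:2];u/=np.linalg.norm(u);h=np.degrees(np.arctan2(u[1],u[0]));print(h,a[:2]+.045*u,b[:2]-.03*u,c[:2]-.062*u)
e=ray(d,415,75,.011);f=ray(d,410,237,.011);u2=(f-e)[:2];print("drv",np.linalg.norm(u2));u2/=np.linalg.norm(u2);print(np.degrees(np.arctan2(u2[1],u2[0])),e[:2]+.06*u2,f[:2]-.085*u2)
g=(a[:2]+.045*u+b[:2]-.03*u+c[:2]-.062*u)/3
print(g);go(*g,.05,h+90)
E
```

```text
sp 0.07242760603186416 0.10548022633649849
-27.330191616555236 [ 0.43267901 -0.3564879 ] [ 0.4302368  -0.35554918] [ 0.43105898 -0.35565066]
drv 0.14405290437139703
-25.02336847724467 [ 0.45416772 -0.21616759] [ 0.45330953 -0.21576698]
[ 0.43132493 -0.35589591]
turn [-0.001  0.    -0.008] shift [-0.0449 -0.008   0.1679] q7 0.97
```

```bash
python3 -m pendant '[[[0,0,-0.008],[-0.03,-0.008,0.03],0.7],[[0,0,-0.008],[-0.046,-0.008,0.07],0.7],[[0,0,-0.008],[-0.046,-0.008,0.11],0.7],[[0,0,-0.008],[-0.046,-0.008,0.15],0.7],[[0,0,-0.008],[-0.046,-0.008,0.168],0.7],[[0,0,-0.008],[-0.046,-0.008,0.168],0.7],[[0,0,-0.008],[-0.046,-0.008,0.168],0.7]]'
python3 -c "
from h import *
state();snap('wrist','w5');go(.4313,-.3559,.01,62.7)"
```

```text
clock: 12.4
tool_pos: [0.4308, -0.3579, 0.0504]
eef_rot: [0.855, 0.519, -0.0, -0.0]
contact_force: [0.4, -0.7, 0.2]
opening: 0.702
t 12.4 pos [ 0.4308 -0.3579  0.0504] toolx yaw 62.58 q [ 0.95  0.97 -0.6   1.88  0.95  0.61  0.82] op 0.702 F [ 0.4 -0.7  0.2]
turn [ 0.001  0.    -0.003] shift [ 0.0022 -0.001   0.0411] q7 0.82
```

```bash
python3 - <<'E'
from h import *
d=load("w5"); print(proj(d,[.4313,-.3559,.018])); u=np.array([np.cos(np.radians(-27.3)),np.sin(np.radians(-27.3))])
for k in(-.045,.03,.062): print(k,proj(d,[*(np.array([.4313,-.3559])+k*u),.014]))
g=d["image"].astype(int).mean(2)
for v in(120,180,220): print(v,"".join("#" if x<55 else "." for x in g[v,200:420:3]))
E
```

```text
[316.84710162 281.81662819]
-0.045 [316.9348706  189.80191004]
0.03 [316.69602297 331.0284453 ]
0.062 [316.60968614 382.07794113]
120 ..........................................................................
180 ..........................................................................
220 ................................#############.............................
```

```bash
python3 -m pendant '[[[0,0,0],[0.002,-0.001,0.025],0.7],[[0,0,0],[0.002,-0.001,0.04],0.7],[[0,0,0],[0.002,-0.001,0.04],0.7],[[0,0,0],[0.002,-0.001,0.04],0],[[0,0,0],[0.002,-0.001,0.04],0],[[0,0,0],[0.002,-0.001,0.04],0],[[0,0,0],[0.002,-0.001,0.04],0],[[0,0,0],[0.002,-0.001,0.04],0],[[0,0,0],[0.002,-0.001,0.04],0],[[0,0,0],[0.002,-0.001,0.04],0]]' 40
python3 -m pendant '[[[0,0,0],[0,0,0],0],[[0,0,0],[0,0,-0.03],0],[[0,0,0],[0,0,-0.06],0],[[0,0,0],[0,0,-0.1],0],[[0,0,0],[0,0,-0.14],0],[[0,0,0],[0,0,-0.14],0],[[0,0,0],[0,0,-0.14],0]]'
python3 -c "
from h import *
state();h=home('s');print(h);go(*h,.15,93.28)"
```

```text
clock: 13.45
tool_pos: [0.43, -0.3563, 0.0101]
eef_rot: [0.855, 0.519, -0.0, -0.0]
contact_force: [-0.8, 0.3, 3.3]
opening: 0.219
clock: 14.15
tool_pos: [0.43, -0.3565, 0.1502]
eef_rot: [0.855, 0.519, -0.0, 0.0]
contact_force: [-0.8, 0.1, -1.7]
opening: 0.22
t 14.15 pos [ 0.43   -0.3565  0.1502] toolx yaw 62.49 q [ 1.03  0.83 -0.73  1.84  0.78  0.78  0.96] op 0.22 F [-0.8  0.1 -1.7]
(np.float64(0.5614520513412691), np.float64(0.013504803687345465))
turn [-0.     0.001 -0.537] shift [ 3.889e-01 -5.430e-02 -3.000e-04] q7 0.96
```

```bash
python3 -m pendant '[[[0,0,-0.08],[0.04,-0.005,0],0],[[0,0,-0.16],[0.085,-0.01,0],0],[[0,0,-0.24],[0.13,-0.015,0],0],[[0,0,-0.32],[0.175,-0.02,0],0],[[0,0,-0.4],[0.22,-0.03,0],0],[[0,0,-0.46],[0.265,-0.035,0],0],[[0,0,-0.52],[0.31,-0.04,0],0],[[0,0,-0.537],[0.35,-0.05,0],0],[[0,0,-0.537],[0.389,-0.054,0],0],[[0,0,-0.537],[0.389,-0.054,0],0]]'
python3 -m pendant '[[[0,0,0],[0,0,0.03],0],[[0,0,0],[0,0,0.06],0],[[0,0,0],[0,0,0.06],0],[[0,0,0],[0,0,0.06],0]]'
python3 -c "
from h import *
state();h=home('s');go(*h,.036,93.28)"
```

```text
clock: 15.15
tool_pos: [0.5624, 0.0215, 0.1488]
eef_rot: [0.683, 0.73, 0.002, -0.002]
contact_force: [0.3, 0.3, -0.0]
opening: 0.22
clock: 15.55
tool_pos: [0.5607, 0.0133, 0.0887]
eef_rot: [0.687, 0.727, -0.002, -0.001]
contact_force: [0.6, 0.4, -1.5]
opening: 0.223
t 15.55 pos [0.5607 0.0133 0.0887] toolx yaw 93.27 q [ 0.31  0.95 -0.74  1.86  0.95  0.74  0.65] op 0.223 F [ 0.6  0.4 -1.5]
turn [-0.004  0.    -0.   ] shift [0.0002 0.001  0.0527] q7 0.65
```

```bash
python3 -m pendant '[[[-0.002,0,0],[0,0.001,0.03],0],[[-0.002,0,0],[0,0.001,0.052],0],[[-0.002,0,0],[0,0.001,0.052],0],[[-0.002,0,0],[0,0.001,0.052],0]]'
python3 -c "
from h import *
state();h=home('s');snap('wrist','w6');go(*h,.016,93.28)"
```

```text
clock: 15.95
tool_pos: [0.5632, 0.0141, 0.0389]
eef_rot: [0.687, 0.727, 0.001, 0.001]
contact_force: [0.3, 1.2, -0.9]
opening: 0.223
t 15.95 pos [0.5632 0.0141 0.0389] toolx yaw 93.27 q [ 0.27  1.02 -0.67  1.87  1.05  0.66  0.57] op 0.223 F [ 0.3  1.2 -0.9]
turn [ 0.003 -0.001 -0.   ] shift [-0.0006 -0.0022  0.0233] q7 0.57
```

View pics/w6.png

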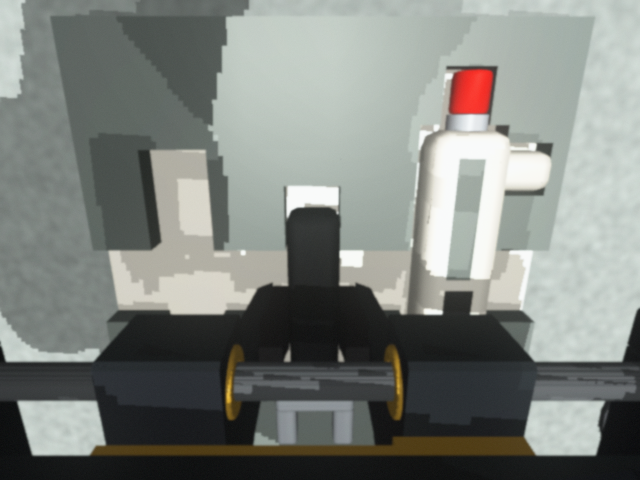

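Pipette is seated. Spanner is centred laterally (287–338 against the slot's 286–340), with its back end at v≈208 and the slot end at v≈186. I'll check the axial fit numerically.

```bash
python3 - <<'E'
from h import *
d=load("w6"); s=r.get_state()
e1=ray(d,313,208,.0389-.001+.007); e2=ray(d,313,208,.0389-.001)
print("back end of spanner",e1,e2); h=np.array(home('s')); t=TR[2]; u=np.array([np.cos(t),np.sin(t)])
print("slot end floor/top seen",ray(d,313,186,.006),ray(d,313,186,.018),"model",h-.047*u)
print("spanner offset in grip: back end - tool:", [np.dot((e[:2]-[.5632,.0141]),u) for e in(e1,e2)],"expected -.045")
h2=h-.047*u
print(proj(d,[*h2,.006]),proj(d,[*h2,.018]))
go(*h,.016,93.28)
E
```

```text
back end of spanner [0.51682918 0.01184255 0.0449    ] [0.5184676  0.01192288 0.0379    ]
slot end floor/top seen [0.51567552 0.01169492 0.006     ] [0.51358933 0.01159904 0.018     ] model [0.51452919 0.01081318]
spanner offset in grip: back end - tool: [np.float64(-0.04642399592114024), np.float64(-0.04478366336886111)] expected -.045
[311.21106207 183.38850668] [311.02409638 188.08846973]
turn [ 0.003 -0.001 -0.   ] shift [-0.0006 -0.0022  0.0233] q7 0.57
```

```bash
python3 -m pendant '[[[0.002,0,0],[-0.0003,-0.0015,0.008],0],[[0.002,0,0],[-0.0003,-0.0015,0.013],0],[[0.002,0,0],[-0.0003,-0.0015,0.018],0],[[0.002,0,0],[-0.0003,-0.0015,0.022],0],[[0.002,0,0],[-0.0003,-0.0015,0.023],0],[[0.002,0,0],[-0.0003,-0.0015,0.023],0]]'
python3 -c "
from h import *
state();h=home('s');go(*h,.016,93.28)"
```

```text
clock: 16.6
tool_pos: [0.5612, 0.0134, 0.016]
eef_rot: [0.686, 0.727, -0.001, 0.0]
contact_force: [-2.9, -1.5, 12.6]
opening: 0.221
t 16.6 pos [0.5612 0.0134 0.016 ] toolx yaw 93.3 q [ 0.26  1.05 -0.64  1.87  1.09  0.63  0.53] op 0.221 F [-2.9 -1.5 12.6]
turn [-0.     0.001  0.   ] shift [0.0001 0.0003 0.    ] q7 0.53
```

```bash
python3 -m pendant '[[[0,0,0],[0,0,0],0.38],[[0,0,0],[0,0,0],0.38],[[0,0,0],[0,0,-0.001],0.38],[[0,0,0],[0,0,-0.03],0.38],[[0,0,0],[0,0,-0.045],0.38],[[0,0,0],[0,0,-0.045],0],[[0,0,0],[0,0,-0.045],0],[[0,0,0],[0,0,-0.045],0],[[0,0,0],[0,0,-0.045],0],[[0,0,0],[0,0,-0.045],0]]' 20
python3 -m pendant '[[[0,0,0],[0,0,0.015],0],[[0,0,0],[0,0,0.026],0],[[0,0,0],[0,0,0.0285],0],[[0,0,0],[0,0,0.03],0],[[0,0,0],[0,0,0.031],0]]'
python3 -m pendant '[[[0,0,0],[0,0,-0.05],0.3],[[0,0,0],[0,0,-0.1],0.5],[[0,0,0],[0,0,-0.15],0.7],[[0,0,0],[0,0,-0.18],0.7],[[0,0,0],[0,0,-0.18],0.7]]'
python3 -c "
from h import *
state();go(.47,-.21,.2,65)"
```

```text
clock: 17.6
tool_pos: [0.5609, 0.0135, 0.0591]
eef_rot: [0.687, 0.727, -0.001, -0.001]
contact_force: [-0.9, -0.6, -0.5]
opening: 0.006
clock: 18.1
tool_pos: [0.5609, 0.0133, 0.0323]
eef_rot: [0.686, 0.727, -0.001, 0.001]
contact_force: [-10.9, -5.3, 51.5]
opening: 0.006
clock: 18.6
tool_pos: [0.5637, 0.0144, 0.2119]
eef_rot: [0.687, 0.727, 0.002, 0.002]
contact_force: [0.6, -0.0, -0.3]
opening: 0.44
t 18.6 pos [0.5637 0.0144 0.2119] toolx yaw 93.24 q [ 0.39  0.78 -0.88  1.78  0.74  0.94  0.81] op 0.44 F [ 0.6 -0.  -0.3]
turn [ 0.006 -0.002  0.493] shift [-0.2188 -0.1063  0.0111] q7 0.81
```

```bash
python3 -m pendant '[[[0,0,0.1],[-0.04,-0.02,0.01],0.7],[[0,0,0.2],[-0.08,-0.04,0.01],0.7],[[0,0,0.3],[-0.12,-0.06,0.01],0.7],[[0,0,0.4],[-0.16,-0.08,0.01],0.7],[[0,0,0.493],[-0.2,-0.095,0.01],0.7],[[0,0,0.493],[-0.219,-0.106,0.01],0.7],[[0,0,0.493],[-0.219,-0.106,0.01],0.7],[[0,0,0.493],[-0.219,-0.106,0.01],0.7],[[0,0,0.493],[-0.219,-0.106,0.01],0.7]]'
python3 -c "
from h import *
state();d=snap('wrist','w7')
print(proj(d,[.4535,-.216,.022]))"
```

```text
clock: 19.5
tool_pos: [0.4687, -0.2093, 0.1983]
eef_rot: [0.842, 0.539, 0.0, -0.001]
contact_force: [0.3, 0.7, -0.7]
opening: 0.702
t 19.5 pos [ 0.4687 -0.2093  0.1983] toolx yaw 65.2 q [ 0.79  0.72 -0.78  1.93  0.7   0.79  0.76] op 0.702 F [ 0.3  0.7 -0.7]
[298.26625815 200.55003793]
```

View pics/w7.png

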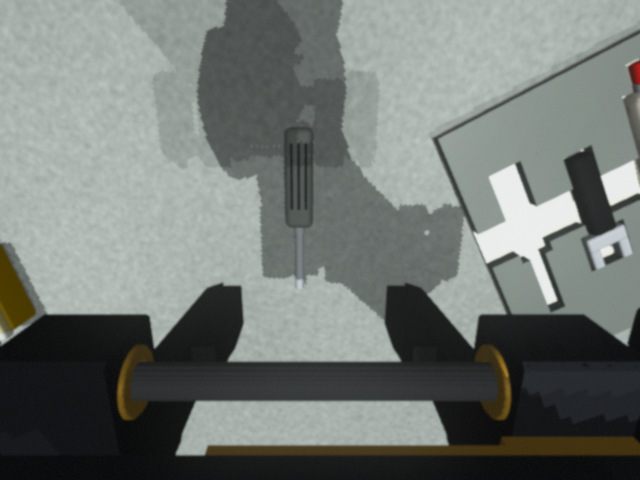

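Driver is where it was: handle end at (299,127), blade tip at (300,289). Spanner is in its recess.

```bash
python3 - <<'E'
from h import *
d=load("w7")
e=ray(d,299,127,.011);f=ray(d,300,289,.011);u=(f-e)[:2];print(np.linalg.norm(u));u/=np.linalg.norm(u);h=np.degrees(np.arctan2(u[1],u[0]))
g=(e[:2]+.06*u+f[:2]-.085*u)/2;print(h,g);go(*g,.01,h+90)
E
```

```text
0.1473498012446172
-25.019741420208536 [ 0.45494109 -0.21600249]
turn [-0.001 -0.001  0.004] shift [-0.0121 -0.0096  0.1885] q7 0.76
```

```bash
python3 -m pendant '[[[0,0,0],[-0.013,-0.01,0.04],0.7],[[0,0,0],[-0.013,-0.01,0.08],0.7],[[0,0,0],[-0.013,-0.01,0.12],0.7],[[0,0,0],[-0.013,-0.01,0.148],0.7],[[0,0,0],[-0.013,-0.01,0.148],0.7],[[0,0,0],[-0.013,-0.01,0.148],0.7],[[0,0,0],[-0.013,-0.01,0.148],0.7]]'
python3 -c "
from h import *
state();go(.4546,-.216,.01,65)"
```

```text
clock: 20.25
tool_pos: [0.4547, -0.2184, 0.0523]
eef_rot: [0.843, 0.538, 0.001, 0.001]
contact_force: [0.2, -0.3, -0.1]
opening: 0.701
t 20.25 pos [ 0.4547 -0.2184  0.0523] toolx yaw 65.08 q [ 0.66  0.92 -0.51  2.05  1.05  0.46  0.47] op 0.701 F [ 0.2 -0.3 -0.1]
turn [ 0.002 -0.     0.001] shift [ 0.0021 -0.0012  0.0423] q7 0.47
```

```bash
python3 -m pendant '[[[0,0,0],[0.002,-0.001,0.025],0.7],[[0,0,0],[0.002,-0.001,0.041],0.7],[[0,0,0],[0.002,-0.001,0.041],0.7],[[0,0,0],[0.002,-0.001,0.041],0],[[0,0,0],[0.002,-0.001,0.041],0],[[0,0,0],[0.002,-0.001,0.041],0],[[0,0,0],[0.002,-0.001,0.041],0],[[0,0,0],[0.002,-0.001,0.041],0],[[0,0,0],[0.002,-0.001,0.041],0],[[0,0,0],[0.002,-0.001,0.041],0]]' 40
python3 -m pendant '[[[0,0,0],[0,0,0],0],[[0,0,0],[0,0,-0.03],0],[[0,0,0],[0,0,-0.06],0],[[0,0,0],[0,0,-0.1],0],[[0,0,0],[0,0,-0.1],0],[[0,0,0],[0,0,-0.1],0]]'
python3 -c "
from h import *
state();h=home('d');print(h);go(*h,.10,93.28)"
```

```text
clock: 21.25
tool_pos: [0.4534, -0.2167, 0.0102]
eef_rot: [0.843, 0.538, -0.0, 0.0]
contact_force: [-0.9, 0.4, 6.1]
opening: 0.264
clock: 21.85
tool_pos: [0.4535, -0.2169, 0.1101]
eef_rot: [0.843, 0.537, -0.0, 0.0]
contact_force: [-0.9, -0.2, -0.6]
opening: 0.268
t 21.85 pos [ 0.4535 -0.2169  0.1101] toolx yaw 65.0 q [ 0.72  0.83 -0.62  2.03  0.9   0.58  0.6 ] op 0.268 F [-0.9 -0.2 -0.6]
(np.float64(0.5647736330254667), np.float64(-0.044400006951453824))
turn [ 0.     0.001 -0.494] shift [0.2034 0.028  0.01  ] q7 0.6
```

```bash
python3 -m pendant '[[[0,0,-0.1],[0.04,0.005,0],0],[[0,0,-0.2],[0.08,0.01,0],0],[[0,0,-0.3],[0.12,0.015,0],0],[[0,0,-0.4],[0.16,0.022,0],0],[[0,0,-0.494],[0.203,0.028,0],0],[[0,0,-0.494],[0.203,0.028,0],0],[[0,0,-0.494],[0.203,0.028,0],0]]'
python3 -m pendant '[[[0,0,0],[0,0,0.03],0],[[0,0,0],[0,0,0.06],0],[[0,0,0],[0,0,0.071],0],[[0,0,0],[0,0,0.071],0],[[0,0,0],[0,0,0.071],0]]'
python3 -c "
from h import *
state();h=home('d');snap('wrist','w8');go(*h,.016,93.28)"
```

```text
clock: 22.55
tool_pos: [0.5637, -0.0433, 0.1079]
eef_rot: [0.686, 0.728, -0.001, -0.001]
contact_force: [-0.4, -1.1, -0.4]
opening: 0.272
clock: 23.05
tool_pos: [0.5643, -0.0448, 0.0391]
eef_rot: [0.686, 0.727, -0.0, -0.0]
contact_force: [1.1, 0.2, -0.2]
opening: 0.271
t 23.05 pos [ 0.5643 -0.0448  0.0391] toolx yaw 93.29 q [ 0.37  1.02 -0.67  1.86  1.03  0.66  0.69] op 0.271 F [ 1.1  0.2 -0.2]
turn [0. 0. 0.] shift [ 0.0001 -0.0001  0.0236] q7 0.69
```

View pics/w8.png

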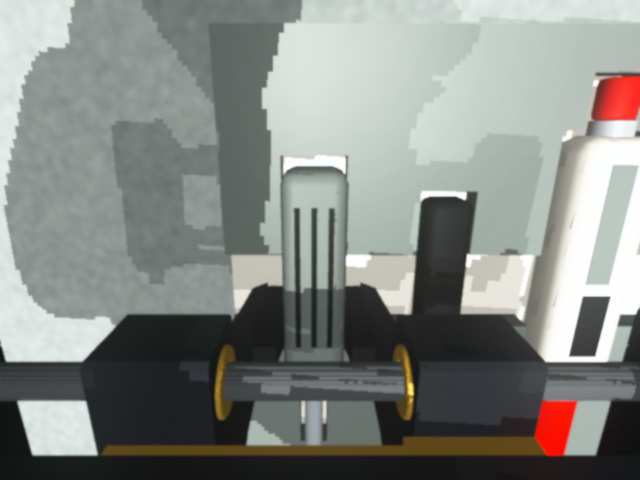

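Driver is centred (284–346 against the slot's 281–348). Handle end is at v≈166 and slot end at v≈156.

```bash
python3 - <<'E'
from h import *
d=load("w8"); h=np.array(home('d'));u=np.array([np.cos(TR[2]),np.sin(TR[2])])
for z in(.040,.048): print(np.dot(ray(d,315,166,z)[:2]-[.5643,-.0448],u))
print(proj(d,[*(h-.062*u),.006]),proj(d,[*(h-.062*u),.018]))
E
```

```text
-0.060622139542351544
-0.06156480429832805
[313.05778087 154.92965971] [312.98554624 157.55371772]
```

```bash
python3 -m pendant '[[[0,0,0],[0,0,0.008],0],[[0,0,0],[0,0,0.013],0],[[0,0,0],[0,0,0.018],0],[[0,0,0],[0,0,0.022],0],[[0,0,0],[0,0,0.0235],0],[[0,0,0],[0,0,0.0235],0]]'
python3 -c "
from h import *
state();h=home('d');go(*h,.016,93.28)"
```

```text
clock: 23.7
tool_pos: [0.5643, -0.0444, 0.0162]
eef_rot: [0.686, 0.727, -0.001, 0.0]
contact_force: [-2.8, -1.4, 9.7]
opening: 0.269
t 23.7 pos [ 0.5643 -0.0444  0.0162] toolx yaw 93.35 q [ 0.36  1.05 -0.63  1.86  1.07  0.63  0.65] op 0.269 F [-2.8 -1.4  9.7]
turn [-0.001  0.001  0.001] shift [-0.      0.0005  0.0002] q7 0.65
```

```bash
python3 -m pendant '[[[0,0,0],[0,0,0],0.42],[[0,0,0],[0,0,0],0.42],[[0,0,0],[0,0,-0.001],0.42],[[0,0,0],[0,0,-0.03],0.42],[[0,0,0],[0,0,-0.045],0.42],[[0,0,0],[0,0,-0.045],0],[[0,0,0],[0,0,-0.045],0],[[0,0,0],[0,0,-0.045],0],[[0,0,0],[0,0,-0.045],0],[[0,0,0],[0,0,-0.045],0]]' 20
python3 -m pendant '[[[0,0,0],[0,0,0.012],0],[[0,0,0],[0,0,0.022],0],[[0,0,0],[0,0,0.0245],0],[[0,0,0],[0,0,0.026],0],[[0,0,0],[0,0,0.027],0]]'
python3 -m pendant '[[[0,0,0],[0,0,-0.05],0.3],[[0,0,0],[0,0,-0.1],0.5],[[0,0,0],[0,0,-0.15],0.7],[[0,0,0],[0,0,-0.18],0.8],[[0,0,0],[0,0,-0.18],0.8]]'
python3 -c "
from h import *
state();go(.5,.27,.25,90)"
```

```text
clock: 24.7
tool_pos: [0.564, -0.0443, 0.0596]
eef_rot: [0.686, 0.727, -0.001, -0.001]
contact_force: [0.2, -0.4, -0.6]
opening: 0.005
clock: 25.2
tool_pos: [0.5641, -0.0444, 0.0363]
eef_rot: [0.686, 0.727, -0.001, 0.001]
contact_force: [-11.1, -3.2, 45.0]
opening: 0.008
clock: 25.7
tool_pos: [0.567, -0.0436, 0.2167]
eef_rot: [0.686, 0.727, 0.002, 0.002]
contact_force: [0.4, 0.1, 0.2]
opening: 0.435
t 25.7 pos [ 0.567  -0.0436  0.2167] toolx yaw 93.3 q [ 0.48  0.78 -0.87  1.76  0.72  0.95  0.94] op 0.435 F [0.4 0.1 0.2]
turn [ 0.007 -0.     0.058] shift [ 0.3169 -0.0486 -0.0336] q7 0.94
```

```bash
python3 -m pendant '[[[0,0,0.05],[0.045,-0.01,-0.03],0.8],[[0,0,0.05],[0.09,-0.015,-0.03],0.8],[[0,0,0.05],[0.135,-0.02,-0.03],0.8],[[0,0,0.05],[0.18,-0.03,-0.03],0.8],[[0,0,0.05],[0.225,-0.035,-0.03],0.8],[[0,0,0.05],[0.27,-0.04,-0.03],0.8],[[0,0,0.05],[0.317,-0.048,-0.03],0.8],[[0,0,0.05],[0.317,-0.048,-0.03],0.8],[[0,0,0.05],[0.317,-0.048,-0.03],0.8],[[0,0,0.05],[0.317,-0.048,-0.03],0.8]]'
python3 -c "
from h import *
state();d=snap('wrist','w9')
for p in [(.633,.213,.066),(.487,.391,.02),(.513,.303,.013),(.461,.212,.013),(.423,.382,.013),(.409,.291,.013)]: print(proj(d,p))"
```

```text
clock: 26.7
tool_pos: [0.4985, 0.2674, 0.2416]
eef_rot: [0.705, 0.709, -0.002, 0.0]
contact_force: [-0.2, 0.1, -0.6]
opening: 0.799
t 26.7 pos [0.4985 0.2674 0.2416] toolx yaw 90.38 q [-0.1   0.73 -0.84  1.73  0.65  0.98  0.38] op 0.799 F [-0.2  0.1 -0.6]
[256.03188048 348.93509268]
[442.11739542 191.51626953]
[349.26032554 215.17662041]
[256.6197621  161.87307753]
[437.46071196 122.08528338]
[340.25756416 105.4096986 ]
```

View pics/w9.png

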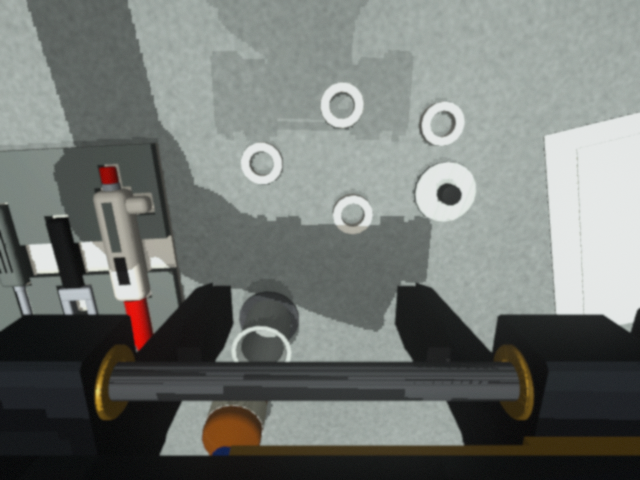

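All four rings match: A (352,214), B (262,163), C (342,105), D (442,123). Cap knob is at (449,194), and the canister rim spans u=233–291 near v≈348.

```bash
python3 - <<'E'
from h import *
d=load("w9")
for n,u,v,z in [("A",352,214.5,.013),("B",262,163.5,.013),("C",342,105,.013),("D",442.5,123.5,.013),("knob",448.5,193,.026),("capdisc",446,192,.01),("canL",233,345,.066),("canR",291.5,345,.066)]: print(n,np.round(ray(d,u,v,z),4))
t=load("top0"); im=cv2.resize(t["image"][205:250,185:230],None,fx=8,fy=8,interpolation=cv2.INTER_CUBIC)
g=ray(d,262,163.5,.013);go(g[0],g[1],.05,90)
E
```

```text
A [0.5123 0.3057 0.013 ]
B [0.4625 0.2171 0.013 ]
C [0.4086 0.2926 0.013 ]
D [0.4242 0.3868 0.013 ]
knob [0.4873 0.3952 0.026 ]
capdisc [0.4893 0.3983 0.01  ]
canL [0.6289 0.1911 0.066 ]
canR [0.6283 0.2472 0.066 ]
turn [-0.002  0.003  0.006] shift [-0.0492 -0.0361  0.1922] q7 0.38
```

```bash
cat >> h.py <<'E'
def ring(d,x,y,z=.013,rad=.032,thr=200):
    c=proj(d,[x,y,z]); R=np.linalg.norm(proj(d,[x+rad,y,z])-c)
    g=d["image"].min(2); m=np.zeros_like(g); cv2.circle(m,tuple(int(i) for i in c),int(R),255,-1)
    b=((g>thr)&(m>0)).astype(np.uint8)
    b=cv2.morphologyEx(b,cv2.MORPH_OPEN,np.ones((3,3),np.uint8))
    p=cv2.findNonZero(b)
    if p is None: print("none");return
    q=np.array([ray(d,u,v,z)[:2] for u,v in p[:,0]]).astype(np.float32)
    (cx,cy),rr=cv2.minEnclosingCircle(q*1000)
    print("ring",round(cx/1000,4),round(cy/1000,4),"diam mm",round(2*rr,1),"n",len(p),"pix",c); return cx/1000,cy/1000
E
python3 -m pendant '[[[0,0,0.006],[-0.03,-0.036,0.03],0.8],[[0,0,0.006],[-0.049,-0.036,0.07],0.8],[[0,0,0.006],[-0.049,-0.036,0.11],0.8],[[0,0,0.006],[-0.049,-0.036,0.15],0.8],[[0,0,0.006],[-0.049,-0.036,0.16],0.8],[[0,0,0.006],[-0.049,-0.036,0.16],0.8],[[0,0,0.006],[-0.049,-0.036,0.16],0.8]]'
python3 -c "
from h import *
for f in('top0','w9'):
  d=load(f)
  for p in[(.5123,.3057),(.4625,.2171),(.4086,.2926),(.4242,.3868)]: ring(d,*p,thr=150)
state();d=snap('wrist','w10');c=ring(d,.4625,.2171,thr=150);go(*c,.013,90)"
```

```text
clock: 27.45
tool_pos: [0.4633, 0.2204, 0.0845]
eef_rot: [0.707, 0.708, 0.001, -0.0]
contact_force: [0.2, -0.0, -0.3]
opening: 0.797
none
none
none
none
ring 0.5112 0.3046 diam mm 59.8 n 1829 pix [351.97969666 214.52087901]
ring 0.4628 0.2161 diam mm 62.4 n 2718 pix [261.96876652 163.49456515]
ring 0.4141 0.2903 diam mm 53.5 n 1517 pix [342.00699267 104.96470457]
ring 0.4245 0.3865 diam mm 67.4 n 3429 pix [442.47275137 123.4705755 ]
t 27.45 pos [0.4633 0.2204 0.0845] toolx yaw 90.08 q [-0.17  0.88 -0.62  2.01  0.97  0.57  0.09] op 0.797 F [ 0.2 -0.  -0.3]
ring 0.4549 0.2178 diam mm 53.0 n 3386 pix [306.93224063 253.57670223]
turn [ 0.001 -0.002  0.002] shift [-0.0029 -0.0087  0.0718] q7 0.09
```

```bash
python3 -c "
from h import *
for f,ps in(('w9',[(.5123,.3057),(.4625,.2171),(.4086,.2926),(.4242,.3868)]),('w10',[(.4625,.2171)])):
  d=load(f)
  for t in (215,230,240):
    for p in ps: ring(d,*p,thr=t,rad=.03)
d=load('w10'); print(d['image'][240:265:4,270:345:5].min(2))"
```

```text
ring 0.5123 0.3063 diam mm 37.6 n 396 pix [351.97969666 214.52087901]
ring 0.4625 0.216 diam mm 37.8 n 633 pix [261.96876652 163.49456515]
ring 0.4085 0.2923 diam mm 37.6 n 708 pix [342.00699267 104.96470457]
ring 0.4243 0.3873 diam mm 37.6 n 714 pix [442.47275137 123.4705755 ]
none
none
none
none
none
none
none
none
ring 0.4587 0.2163 diam mm 37.2 n 878 pix [306.93224063 253.57670223]
ring 0.458 0.2166 diam mm 35.3 n 664 pix [306.93224063 253.57670223]
none
[[170 182 231 233 201 168 168 177 170 170 194 233 231 215 172]
 [163 227 231 231 123 166 169 177 175 180 175 227 232 231 169]
 [108 229 230 214 103 107 111 114 115 120 115 167 233 232 124]
 [108 170 170 145  89 107 110 111 103 111 107 103 175 175 111]
 [109 169 170 151  84  94 108 107 102  92  88 102 171 170 115]
 [109 167 170 169  83  89  86  87  88  88  83 151 172 171 108]
 [111 136 170 171 116  84  86  85  86  83  90 170 171 162 104]]
```

```bash
python3 -m pendant '[[[0,0,0],[-0.0035,-0.001,0.04],0.75],[[0,0,0],[-0.0035,-0.001,0.07],0.75],[[0,0,0],[-0.0035,-0.001,0.07],0.75],[[0,0,0],[-0.0035,-0.001,0.07],0.75]]'
python3 -c "
from h import *
state();go(.4625,.2165,.013,90)"
```

```text
clock: 27.9
tool_pos: [0.462, 0.2173, 0.0146]
eef_rot: [0.706, 0.708, 0.0, -0.0]
contact_force: [0.1, 0.1, 0.5]
opening: 0.749
t 27.9 pos [0.462  0.2173 0.0146] toolx yaw 90.14 q [-0.25  0.99 -0.47  2.03  1.17  0.43 -0.08] op 0.749 F [0.1 0.1 0.5]
turn [ 0.    -0.001  0.002] shift [-0.0008  0.0005  0.0016] q7 -0.08
```

```bash
python3 -m pendant '[[[0,0,0],[-0.001,0,0.001],0],[[0,0,0],[-0.001,0,0.001],0],[[0,0,0],[-0.001,0,0.001],0],[[0,0,0],[-0.001,0,0.001],0],[[0,0,0],[-0.001,0,0.001],0],[[0,0,0],[-0.001,0,-0.02],0],[[0,0,0],[-0.001,0,-0.06],0],[[0,0,0],[-0.001,0,-0.1],0],[[0,0,0],[-0.001,0,-0.13],0],[[0,0,0],[-0.001,0,-0.13],0]]' 20
python3 -c "
from h import *
state();go(.633,.216,.15,90)"
```

```text
clock: 28.9
tool_pos: [0.4631, 0.217, 0.1468]
eef_rot: [0.706, 0.708, 0.003, 0.0]
contact_force: [0.1, 1.3, -0.9]
opening: 0.445
t 28.9 pos [0.4631 0.217  0.1468] toolx yaw 90.1 q [-0.1   0.79 -0.72  1.99  0.83  0.68  0.22] op 0.445 F [ 0.1  1.3 -0.9]
turn [ 0.005 -0.004  0.002] shift [-0.0013  0.1699 -0.0024] q7 0.22
```

```bash
python3 -m pendant '[[[0,0,0],[0,0.04,0],0],[[0,0,0],[0,0.08,0],0],[[0,0,0],[-0.001,0.12,0],0],[[0,0,0],[-0.001,0.165,0],0],[[0,0,0],[-0.001,0.165,0],0],[[0,0,0],[-0.001,0.165,0],0],[[0,0,0],[-0.001,0.165,0],0],[[0,0,0],[-0.001,0.165,0],0]]'
python3 -c "
from h import *
state();d=snap('wrist','w11');print(proj(d,[.633,.216,.066]))"
```

```text
clock: 29.7
tool_pos: [0.6249, 0.2153, 0.1428]
eef_rot: [0.705, 0.709, -0.001, -0.001]
contact_force: [-0.2, 0.5, -0.8]
opening: 0.443
t 29.7 pos [0.6249 0.2153 0.1428] toolx yaw 90.26 q [-0.03  0.96 -0.76  1.52  0.75  0.97  0.57] op 0.443 F [-0.2  0.5 -0.8]
[313.82599751 264.61379367]
```

View pics/w11.png

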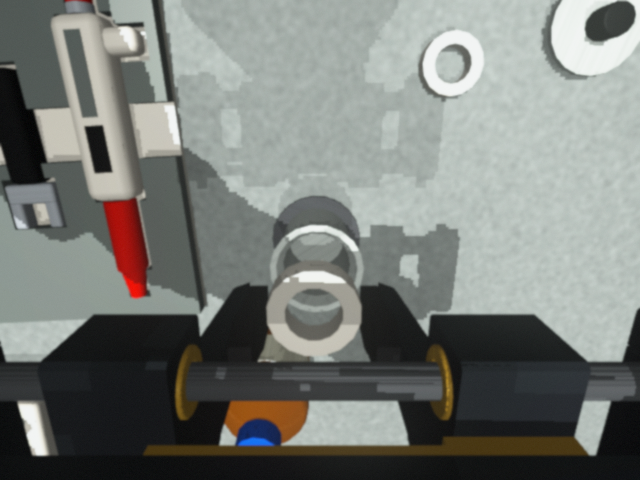

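Rim: left u=272, right u=363, top v≈225. Held ring spans u 267–361 and v 262–356, and is flat in the grip.

```bash
cat >> h.py <<'E'
def rimfit(d,obs,z=.066,rad=.0291,x0=(.633,.215)):
    """obs: dict of left,right,top,bottom pixel extents"""
    from scipy.optimize import least_squares
    t=np.linspace(0,2*np.pi,180)
    def f(p):
        q=np.array([proj(d,[p[0]+rad*np.cos(a),p[1]+rad*np.sin(a),z]) for a in t])
        e=dict(left=q[:,0].min(),right=q[:,0].max(),top=q[:,1].min(),bottom=q[:,1].max())
        return [e[k]-obs[k] for k in obs]
    s=least_squares(f,x0); print("circle",np.round(s.x,4),"res px",np.round(s.fun,1)); return s.x
E
python3 - <<'E'
from h import *
d=load("w11"); rimfit(d,dict(left=272,right=363,top=225))
print("held (TCP .6249 .2153), ring top at z",.1428-.013+.013); rimfit(d,dict(left=267,right=361,top=262,bottom=356),z=.1428,rad=.02,x0=(.625,.215))
t=load("top0"); g=t["image"][212:242,190:224].astype(int).mean(2).astype(int); print(g[:, ::1][::2])
E
```

```text
circle [0.637  0.2183] res px [-1.8  1.8  0.1]
held (TCP .6249 .2153), ring top at z 0.1428
circle [0.6228 0.2161] res px [-2.   2.   2.9 -3.2]
[[108 105 104 106 105 108 107 103 108 106 106 105 106 105 109 110 110 105
  108 103 105 104 108 108 105 108 106 103 106 105 107 105 104 108]
 [103 104 109 107 105 105 101 106 109 111 121 129 123 134 134 132 120 119
  115 108  91  89  85  86  91 100 105 107 107 112 106 104 107 108]
 [103 102 108 108 111 107 108 120 129 141 135 125 104  96  99 101  93 100
  108 121 131 122 102  67  51  72  92 105 105 106 110 105 104 105]
 [103 104 104 107 109 114 131 140 127 107  89  70  60  50  45  47  43  45
   49  60  72  93 121 120  93  55  40  59  82 101 108 108 105 107]
 [104 109 108 106 113 135 136 112  91  74  53  46  39  35  39  47  67  90
  107 110 107 102 103 113 130 101  55  34  45  65  85  99 107 108]
 [103 106 104 112 129 142 114  92  67  46  36  38  38  61  94 123 139 140
  142 143 146 144 134 117 125 122  80  45  35  46  61  83 104 109]
 [105 106 110 116 141 135 107  82  57  36  35  33  66 113 139 144 140 140
  142 141 140 143 134 121 122 130  9
[... 459 characters left out ...]
 107 109 108 107 110 124 134 138 122  96  75  61  70  83  93 102 118
  133 121 118 127 123  91  61  39  35  45  45  51  58  66  91 108]
 [108 106 104 109 108 106 110 109 114 123 124 131 123 118 114 113 116 124
  124 120  98  71  59  42  45  40  46  45  47  51  72  92 101 102]
 [106 100 105 105 108 105 108 106 108 105  86  76  71  75  72  83  78  70
   54  54  43  44  44  49  48  47  50  53  58  75  94 103 106 105]
 [111 105 106 104 105 107 104 107 108 104  98  93  82  71  63  57  47  47
   47  46  50  49  53  53  63  69  82  87  91  95  99 107 102 103]
 [101 105  99 103 104 107 107 110 107 107 100 102  96  91  88  86  77  77
   79  77  73  76  78  83  91  91  89  92  95  96 105 106 105 109]]
```

```bash
python3 -c "
from h import *
go(.6375,.217,.0765,90)"
python3 -m pendant '[[[0,0,0],[0.0015,0.01,0.02],0],[[0,0,0],[0.0015,0.01,0.045],0],[[0,0,0],[0.0015,0.01,0.056],0],[[0,0,0],[0.0015,0.01,0.056],0],[[0,0,0],[0.0015,0.01,0.056],0]]'
python3 -c "
from h import *
state();go(.6375,.217,.0765,90)"
```

```text
turn [-0.002  0.001  0.004] shift [0.0017 0.0124 0.0665] q7 0.57
clock: 30.25
tool_pos: [0.6363, 0.2169, 0.0878]
eef_rot: [0.706, 0.708, -0.0, -0.0]
contact_force: [0.4, 0.3, -0.7]
opening: 0.442
t 30.25 pos [0.6363 0.2169 0.0878] toolx yaw 90.16 q [-0.05  1.04 -0.72  1.5   0.8   0.91  0.55] op 0.442 F [ 0.4  0.3 -0.7]
turn [-0.001 -0.     0.003] shift [0.0001 0.0012 0.0113] q7 0.55
```

```bash
python3 -m pendant '[[[0,0,0],[0,0.001,0.006],0],[[0,0,0],[0,0.001,0.0115],0],[[0,0,0],[0,0.001,0.0115],0],[[0,0,0],[0,0.001,0.0115],0]]'
python3 -c "
from h import *
state()"
python3 -m pendant '[[[0,0,0],[0,0,0],0.8],[[0,0,0],[0,0,0],0.8],[[0,0,0],[0,0,0],0.8],[[0,0,0],[0,0,-0.02],0.8],[[0,0,0],[0,-0.04,-0.06],0.8],[[0,0,0],[0,-0.08,-0.08],0.8],[[0,0,0],[0,-0.11,-0.08],0.8],[[0,0,0],[0,-0.11,-0.08],0.8],[[0,0,0],[0,-0.11,-0.08],0.8],[[0,0,0],[0,-0.11,-0.08],0.8]]'
python3 -c "
from h import *
state();d=snap('wrist','w12');print(proj(d,[.6365,.217,.066]));go(.5123,.3035,.16,90)
for p in[(.5123,.3057),(.4086,.2926),(.4242,.3868)]:ring(d,*p,thr=215,rad=.03)
c=d['image'][240:480,180:460]; cv2.imwrite('pics/w12z.png',cv2.resize(c[:,:,::-1],None,fx=2,fy=2))"
```

```text
clock: 30.65
tool_pos: [0.6374, 0.2164, 0.0756]
eef_rot: [0.706, 0.708, -0.0, -0.0]
contact_force: [0.2, -0.0, -0.1]
opening: 0.444
t 30.65 pos [0.6374 0.2164 0.0756] toolx yaw 90.12 q [-0.05  1.05 -0.71  1.5   0.81  0.89  0.54] op 0.444 F [ 0.2 -0.  -0.1]
clock: 31.65
tool_pos: [0.5291, 0.2161, 0.1562]
eef_rot: [0.707, 0.707, 0.0, 0.0]
contact_force: [-0.8, -0.3, -0.4]
opening: 0.801
t 31.65 pos [0.5291 0.2161 0.1562] toolx yaw 90.03 q [-0.05  0.84 -0.75  1.8   0.77  0.82  0.38] op 0.801 F [-0.8 -0.3 -0.4]
[313.67722998 385.19360822]
turn [ 0. -0.  0.] shift [ 0.0874 -0.0167 -0.0041] q7 0.38
ring 0.5125 0.3064 diam mm 38.7 n 1131 pix [430.60322118 201.62150676]
ring 0.4083 0.2923 diam mm 38.5 n 1603 pix [425.68985905  51.64667514]
ring 0.4242 0.387 diam mm 38.6 n 1513 pix [559.93019944  76.73734368]
```

View pics/w12.png

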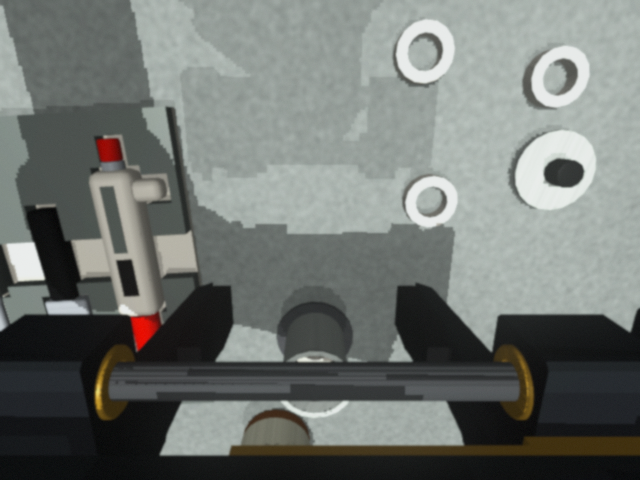

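First ring is off the fingers and the scene is otherwise unchanged: A (431,202), C (425,52), D (560,77), cap (556,170). Next is ring A.

```bash
python3 -m pendant '[[[0,0,0],[0.045,-0.008,0],0.75],[[0,0,0],[0.0885,-0.0165,0.03],0.75],[[0,0,0],[0.0885,-0.0165,0.07],0.75],[[0,0,0],[0.0885,-0.0165,0.106],0.75],[[0,0,0],[0.0885,-0.0165,0.106],0.75],[[0,0,0],[0.0885,-0.0165,0.106],0.75],[[0,0,0],[0.0885,-0.0165,0.106],0.75]]'
python3 -c "
from h import *
state();go(.5125,.305,.0135,90);d=snap('wrist','w13');ring(d,.5125,.3055,thr=215,rad=.03);print(proj(d,[.5125,.3055,.013]))
c=proj(d,[.5125,.3055,.013]).astype(int);print(d['image'][c[1]-50:c[1]+51:10,c[0]-60:c[0]+61:6].min(2))"
```

```text
clock: 32.4
tool_pos: [0.5121, 0.3054, 0.0515]
eef_rot: [0.707, 0.707, 0.001, -0.0]
contact_force: [-0.4, 0.9, -0.1]
opening: 0.746
t 32.4 pos [0.5121 0.3054 0.0515] toolx yaw 90.06 q [-0.27  1.   -0.63  1.77  0.9   0.68  0.16] op 0.746 F [-0.4  0.9 -0.1]
turn [ 0.001 -0.002  0.001] shift [-0.0005  0.0004  0.038 ] q7 0.16
ring 0.502 0.3066 diam mm 30.5 n 706 pix [312.2813674  278.05733244]
[312.2813674  278.05733244]
[[145 140 149 148 147 147 153 146 146 148 148 145 148 145 141 147 152 149
  147 152 149]
 [147 140 143 150 153 144 146 148  99  97 100  99  96 107 148 146 148 149
  147 147 149]
 [ 82 102 150 151 150 142  93 220 230 230 230 231 230 230 186  88 156 162
  160 160 160]
 [ 97 104 104 108  94 192 229 228 223 123 106 109 155 226 228 228 111 111
  111 113 111]
 [100 103 101 103 111 161 160 108 105 107 103 106 104 105 147 167 168 104
  106 107 108]
 [103 102 104 103 149 165 165  78 100 104 105 104 105  87  75 166 166 104
   99 103 110]
 [101 101 103 101 103 166 165 112  81  80  84  81  80  77 156 165 165 104
  103 107  99]
 [ 99  96 102 102 103 113 166 167 166 135  98 109 152 165 166 165 104 101
  101 100 100]
 [ 97  97  98 101 100 104 100 115 161 164 166 165 164 152 104 104 104 100
  103  98 100]
 [ 96 102 101  99 105 101 104 102  95 102 102 103 103 104 103 102 101 106
  102 103 104]
 [ 99 101 100  98 105 101  96 100 101 101 101  98 102 100  97  95 103  98
   99  99 101]]
```

Ring A is centred under the jaws. Grasping, lifting and carrying it.

```bash
python3 -m pendant '[[[0,0,0],[0,0,0.025],0.75],[[0,0,0],[0,0,0.038],0.75],[[0,0,0],[0,0,0.038],0.75],[[0,0,0],[0,0,0.038],0.75],[[0,0,0],[0,0,0.038],0],[[0,0,0],[0,0,0.038],0],[[0,0,0],[0,0,0.038],0],[[0,0,0],[0,0,0.038],0],[[0,0,0],[0,0,0.038],0]]' 20
python3 -m pendant '[[[0,0,0],[0,0,-0.02],0],[[0,0,0],[0,0,-0.06],0],[[0,0,0],[0,0,-0.1],0],[[0,0,0],[-0.02,0.02,-0.12],0],[[0,0,0],[-0.05,0.06,-0.12],0],[[0,0,0],[-0.08,0.1,-0.12],0],[[0,0,0],[-0.088,0.125,-0.12],0],[[0,0,0],[-0.088,0.125,-0.12],0],[[0,0,0],[-0.088,0.125,-0.12],0],[[0,0,0],[-0.088,0.125,-0.12],0]]'
python3 -c "
from h import *
state();go(.6375,.2168,.0765,90)"
```

```text
clock: 33.35
tool_pos: [0.5109, 0.3048, 0.0121]
eef_rot: [0.706, 0.708, -0.0, -0.0]
contact_force: [0.3, 0.2, 3.9]
opening: 0.444
clock: 34.35
tool_pos: [0.6342, 0.2186, 0.1316]
eef_rot: [0.705, 0.709, -0.001, -0.001]
contact_force: [0.0, 0.5, 0.3]
opening: 0.444
t 34.35 pos [0.6342 0.2186 0.1316] toolx yaw 90.3 q [-0.04  0.98 -0.75  1.49  0.75  0.98  0.58] op 0.444 F [0.  0.5 0.3]
turn [-0.003 -0.001  0.005] shift [-0.0018  0.0034  0.0551] q7 0.58
```

```bash
python3 -m pendant '[[[0,0,0.004],[-0.0015,0.0035,0.025],0],[[0,0,0.004],[-0.0015,0.0035,0.042],0],[[0,0,0.004],[-0.0015,0.0035,0.042],0],[[0,0,0.004],[-0.0015,0.0035,0.042],0]]'
python3 -c "
from h import *
state();go(.6375,.2168,.0765,90)"
```

```text
clock: 34.75
tool_pos: [0.6386, 0.2161, 0.0894]
eef_rot: [0.707, 0.707, -0.001, -0.001]
contact_force: [0.6, -0.2, 0.1]
opening: 0.445
t 34.75 pos [0.6386 0.2161 0.0894] toolx yaw 89.98 q [-0.04  1.04 -0.72  1.5   0.8   0.92  0.55] op 0.445 F [ 0.6 -0.2  0.1]
turn [-0.002  0.    -0.   ] shift [ 0.0007 -0.001   0.0129] q7 0.55
```

```bash
python3 -m pendant '[[[0,0,0],[0.0005,-0.001,0.007],0],[[0,0,0],[0.0005,-0.001,0.0125],0],[[0,0,0],[0.0005,-0.001,0.0125],0],[[0,0,0],[0.0005,-0.001,0.0125],0]]'
python3 -c "
from h import *
state()"
python3 -m pendant '[[[0,0,0],[0,0,0],0.8],[[0,0,0],[0,0,0],0.8],[[0,0,0],[0,0,0],0.8],[[0,0,0],[0,0,-0.02],0.8],[[0,0,0],[0,0,-0.06],0.8],[[0,0,0],[0,0.01,-0.09],0.8],[[0,0,0],[0,0.01,-0.09],0.8],[[0,0,0],[0,0.01,-0.09],0.8]]'
python3 -c "
from h import *
state();d=snap('wrist','w14');c=proj(d,[.6365,.217,.066]);print(c);c=c.astype(int)
print(d['image'][c[1]-60:c[1]+61:6,c[0]-54:c[0]+55:6].min(2));go(.4083,.2915,.16,90)"
```

```text
clock: 35.15
tool_pos: [0.6385, 0.2159, 0.0771]
eef_rot: [0.708, 0.706, -0.0, -0.0]
contact_force: [-0.0, -0.7, 0.1]
opening: 0.447
t 35.15 pos [0.6385 0.2159 0.0771] toolx yaw 89.89 q [-0.05  1.05 -0.71  1.5   0.81  0.9   0.54] op 0.447 F [-0.  -0.7  0.1]
clock: 35.95
tool_pos: [0.6491, 0.2161, 0.1689]
eef_rot: [0.708, 0.706, 0.001, 0.0]
contact_force: [-0.7, -0.4, 0.3]
opening: 0.798
t 35.95 pos [0.6491 0.2161 0.1689] toolx yaw 89.87 q [-0.02  0.96 -0.77  1.42  0.72  1.05  0.63] op 0.798 F [-0.7 -0.4  0.3]
[313.92269262 220.44315463]
[[156 157 176 179 161 153 157 139 108  96 102 119 150 157 157 175 177 159
  154]
 [167 171 172 175 158 146  98 100 101 102  99  97  98 107 155 178 179 169
  160]
 [176 173 175 178 132  99  98  95  95  94  93  97 100  99  98 183 182 180
  175]
 [180 177 171 171  98  99  92 115 201 214 214 170  93  96  97 131 171 182
  180]
 [178 175 177 112  99 124 232 221 167 139 139 194 229 222  97 107 177 176
  179]
 [114 168 173 108 182 222 117 157 236 235 237 233 144 174 221 108 159 182
  186]
 [114 109 133 124 220 117 200 234 231 237 237 235 237 184 148 212 126 18
[... 511 characters left out ...]
5 119 106  78  77  77  79  80  79  77 149 154 237 121 108
  114]
 [115 114 108 110 153 110 104  98  80  78  80  86 103 105 149 147 111 107
  112]
 [107 109 109 107 110 151 133 105 109 106 107 102 109 154 139 111 107 109
  109]
 [103 106 107 109 107 104 130 157 157 143 149 156 156 114 110 103 102 110
  107]
 [109 107 108 108 107 111 108 109 108 117 113 111 108 107 107 110 109 109
  110]
 [105 103  86  88 108 111 106 108 110 112 105 109 110 103 105 109 110 109
  106]
 [ 85  86  88  86  88  88 106 104 109 109 110 106 105 105 106 102 106 106
  107]
 [ 87  86  87  85  90  87  88  98 106 108 105 107 101 110 105 111 108 108
  109]]
turn [-0.001  0.001 -0.002] shift [ 0.0755 -0.2401  0.0077] q7 0.63
```

Two white annuli lie level inside the bore. Next is ring C.

```bash
python3 -m pendant '[[[0,0,0],[0.01,-0.045,0],0.75],[[0,0,0],[0.025,-0.09,0],0.75],[[0,0,0],[0.04,-0.135,0],0.75],[[0,0,0],[0.06,-0.18,0],0.75],[[0,0,0],[0.0755,-0.22,0.01],0.75],[[0,0,0],[0.0755,-0.24,0.05],0.75],[[0,0,0],[0.0755,-0.24,0.09],0.75],[[0,0,0],[0.0755,-0.24,0.119],0.75],[[0,0,0],[0.0755,-0.24,0.119],0.75],[[0,0,0],[0.0755,-0.24,0.119],0.75]]'
python3 -m pendant '[[[0,0,0],[0,0,0],0.75],[[0,0,0],[0,0,0],0.75]]'
python3 -c "
from h import *
state();go(.4083,.2915,.0135,90);d=snap('wrist','w15')
c=proj(d,[.4083,.2918,.013]).astype(int);print(c,d['image'][c[1]-50:c[1]+51:10,c[0]-60:c[0]+61:6].min(2))"
```

```text
clock: 37.0
tool_pos: [0.4079, 0.2915, 0.0481]
eef_rot: [0.708, 0.707, -0.001, -0.0]
contact_force: [-0.3, 0.2, -0.2]
opening: 0.746
clock: 37.2
tool_pos: [0.4093, 0.2923, 0.0496]
eef_rot: [0.708, 0.706, 0.001, -0.0]
contact_force: [0.6, 0.2, 0.1]
opening: 0.751
t 37.2 pos [0.4093 0.2923 0.0496] toolx yaw 89.85 q [-0.41  0.92 -0.51  2.05  1.07  0.46 -0.19] op 0.751 F [0.6 0.2 0.1]
turn [ 0.001 -0.002 -0.003] shift [-0.0008 -0.001   0.0361] q7 -0.19
[311 277] [[145 144 143 148 148 145 152 147 142 151 150 145 146 149 147 146 141 144
  143 144 145]
 [141 143 147 139 140 144 148 135 100  99  97 100  97 111 142 143 141 147
  149 147 148]
 [ 82 105 144 139 146 145 107 230 232 231 231 231 231 231 206  93 150 147
  146 148 146]
 [103 116 165 172 101 221 230 230 218 137 123 124 163 228 229 229 126 126
  120 123 124]
 [101 100 101 100 141 161 162 107 105 108 103 103 106 111 139 162 163 106
  105 103 102]
 [103 101 105 103 158 167 166  81 104 104 103 103 100  86  80 168 168 110
  105 104 104]
 [100 102 104 104 118 168 168  94  80  86  86  86  83  78 160 168 168 108
  108 108 103]
 [ 98  97 101 103 104 130 166 169 167 120  95  96 145 169 166 167 103 101
  105 106  99]
 [101  96  97  97 104 104 106 125 165 166 168 166 167 163 107 104 105  99
   97 102 103]
 [106  99  98 102 103 100 105  99  99 102 104 104 104 101 101 106 108 101
  101 101 105]
 [ 97 100 104 102 106 100 102 104 102 101 104  98  99 104 102 101  96 100
  100 102 100]]
```

```bash
python3 -m pendant '[[[0,0,0],[-0.001,-0.001,0.02],0.75],[[0,0,0],[-0.001,-0.001,0.036],0.75],[[0,0,0],[-0.001,-0.001,0.036],0.75],[[0,0,0],[-0.001,-0.001,0.036],0.75],[[0,0,0],[-0.001,-0.001,0.036],0],[[0,0,0],[-0.001,-0.001,0.036],0],[[0,0,0],[-0.001,-0.001,0.036],0],[[0,0,0],[-0.001,-0.001,0.036],0],[[0,0,0],[-0.001,-0.001,0.036],0]]' 20
python3 -m pendant '[[[0,0,0],[0,0,-0.02],0],[[0,0,0],[0,0,-0.06],0],[[0,0,0],[0,0,-0.1],0],[[0,0,0],[-0.01,0.04,-0.12],0],[[0,0,0],[-0.03,0.085,-0.12],0],[[0,0,0],[-0.045,0.13,-0.12],0],[[0,0,0],[-0.06,0.175,-0.12],0],[[0,0,0],[-0.075,0.215,-0.12],0],[[0,0,0],[-0.075,0.229,-0.12],0],[[0,0,0],[-0.075,0.229,-0.12],0]]'
python3 -m pendant '[[[0,0,0],[0,0,0],0],[[0,0,0],[0,0,0],0],[[0,0,0],[0,0,0],0]]'
python3 -c "
from h import *
state();go(.6375,.2168,.0765,90)"
```

```text
clock: 38.15
tool_pos: [0.4077, 0.291, 0.0127]
eef_rot: [0.708, 0.706, -0.0, -0.0]
contact_force: [0.3, -0.1, 4.2]
opening: 0.444
clock: 39.15
tool_pos: [0.6384, 0.2138, 0.1313]
eef_rot: [0.709, 0.705, -0.0, -0.0]
contact_force: [0.3, 0.7, -0.5]
opening: 0.445
clock: 39.45
tool_pos: [0.6351, 0.2164, 0.1323]
eef_rot: [0.707, 0.707, -0.001, -0.001]
contact_force: [1.2, -0.1, -0.0]
opening: 0.445
t 39.45 pos [0.6351 0.2164 0.1323] toolx yaw 90.05 q [-0.04  0.98 -0.74  1.49  0.75  0.97  0.58] op 0.445 F [ 1.2 -0.1 -0. ]
turn [-0.002  0.     0.001] shift [0.0004 0.0025 0.0558] q7 0.58
```

```bash
python3 -m pendant '[[[0,0,0],[0.0005,0.0015,0.025],0],[[0,0,0],[0.0005,0.0015,0.042],0],[[0,0,0],[0.0005,0.0015,0.042],0],[[0,0,0],[0.0005,0.0015,0.049],0],[[0,0,0],[0.0005,0.0015,0.0555],0],[[0,0,0],[0.0005,0.0015,0.0555],0],[[0,0,0],[0.0005,0.0015,0.0555],0]]'
python3 -c "
from h import *
state();go(.6375,.2168,.0765,90)"
```

```text
clock: 40.15
tool_pos: [0.6381, 0.216, 0.0769]
eef_rot: [0.708, 0.706, -0.0, -0.0]
contact_force: [0.3, 0.3, -0.6]
opening: 0.446
t 40.15 pos [0.6381 0.216  0.0769] toolx yaw 89.89 q [-0.05  1.05 -0.7   1.5   0.8   0.89  0.54] op 0.446 F [ 0.3  0.3 -0.6]
turn [-0.001 -0.    -0.002] shift [ 0.0008 -0.0006  0.0004] q7 0.54
```

```bash
python3 -m pendant '[[[0,0,0],[0,0,0],0.8],[[0,0,0],[0,0,0],0.8],[[0,0,0],[0,0,0],0.8],[[0,0,0],[0,0,-0.02],0.8],[[0,0,0],[0,0,-0.06],0.8],[[0,0,0],[0,0.01,-0.09],0.8],[[0,0,0],[0,0.01,-0.09],0.8],[[0,0,0],[0,0.01,-0.09],0.8]]'
python3 -c "
from h import *
state();d=snap('wrist','w16');c=proj(d,[.6365,.217,.066]);c=c.astype(int)
print(d['image'][c[1]-54:c[1]+48:6,c[0]-48:c[0]+55:6].min(2));go(.4242,.386,.05,90)"
python3 -m pendant '[[[0,0,0],[0.035,-0.035,0],0.75],[[0,0,0],[0.07,-0.07,0],0.75],[[0,0,0],[0.105,-0.105,0],0.75],[[0,0,0],[0.135,-0.14,0],0.75],[[0,0,0],[0.17,-0.175,0],0.75],[[0,0,0],[0.17,-0.21,0],0.75],[[0,0,0],[0.17,-0.224,0.03],0.75],[[0,0,0],[0.17,-0.224,0.07],0.75],[[0,0,0],[0.17,-0.224,0.1],0.75],[[0,0,0],[0.17,-0.224,0.1],0.75]]'
python3 -m pendant '[[[0,0,0],[0,0,0],0.75],[[0,0,0],[0,0,0],0.75],[[0,0,0],[0,0,0],0.75]]'
python3 -c "
from h import *
state();go(.4242,.386,.0135,90);d=snap('wrist','w17')
c=proj(d,[.4242,.3865,.013]).astype(int);print(c,d['image'][c[1]-50:c[1]+51:10,c[0]-60:c[0]+61:6].min(2))"
```

```text
clock: 40.95
tool_pos: [0.6485, 0.2162, 0.1684]
eef_rot: [0.708, 0.706, 0.001, 0.0]
contact_force: [-0.2, -0.8, -0.2]
opening: 0.798
t 40.95 pos [0.6485 0.2162 0.1684] toolx yaw 89.88 q [-0.03  0.95 -0.77  1.42  0.71  1.05  0.63] op 0.798 F [-0.2 -0.8 -0.2]
[[171 171 177 159 143  98 101 101 101 101  98  97 100 155 177 177 171 159]
 [171 175 176 128 100  98  97  94  93  93  96  99 100  97 181 182 180 179]
 [176 172 171  98  97  93 117 205 213 214 173  93  97  98 128 173 184 181]
 [176 178 113  97 134 235 228 161 136 142 197 234 230  97 107 178 175 179]
 [170 175 106 192 222 114 186 236 238 237 232 137 169 223 111 158 182 186]
 [110 118 126 219 117 234 237 236 235 233 237 238 142 146 216 126 188 181]
 [112 110 236 144 173 237 205 219 227 215 218 237 237 135 230 168 184 178]
 [107 115 234 131 226 237 109 217 217 219 221 228 237  98 146 231 177 181]
 [113 127 160 116 228 236 123 178 217 213 113 213 238  93 146 236 177 172]
 [108 128 135  98 151 187 109 171 109 120 169 236 238  84 148 235 174 175]
 [112 121 140 104  83 178 180 114 112 113 229 238 191 102 156 236 178 179]
 [111 110 155 106
[... 1248 characters left out ...]
4 166 168 126 225 226 226 219 195 205 224 226 226 181 153 161
  154 160 165]
 [ 99 101  99  98 103 223 224 215 105 104 103 104 107 109 226 225 170 108
  104 101 106]
 [ 99  99  98 100 102 162 162  79  99 103 104 105  97  85 122 163 159 100
  100 100 102]
 [105 103 103 105 104 155 162 140  76  83  84  84  79  75 161 161 128 104
   97  97  96]
 [ 98  98  98  98  94  95 155 162 162 143 109 117 158 161 160 133 101 101
  102  99  99]
 [ 98 102  98  97  98  96 100 102 139 158 161 161 156 118 100 104 103  99
   94 101 102]
 [ 97  95  95  97 101  97 101  98  98  98  99 102  97  99 100 100 103  98
  102 100  97]
 [ 94 100  97  98  97  98 102  99  92  81  80  85  82  84  81  83  82  76
   88  97  99]]
```

```bash
python3 -m pendant '[[[0,0,0],[-0.001,-0.001,0.03],0.75],[[0,0,0],[-0.001,-0.001,0.055],0.75],[[0,0,0],[-0.001,-0.001,0.055],0.75],[[0,0,0],[-0.001,-0.001,0.055],0.75],[[0,0,0],[-0.001,-0.001,0.055],0],[[0,0,0],[-0.001,-0.001,0.055],0],[[0,0,0],[-0.001,-0.001,0.055],0],[[0,0,0],[-0.001,-0.001,0.055],0],[[0,0,0],[-0.001,-0.001,0.055],0]]' 20
python3 -m pendant '[[[0,0,0],[0,0,-0.02],0],[[0,0,0],[0,0,-0.06],0],[[0,0,0],[0,0,-0.1],0],[[0,0,0],[-0.03,0.03,-0.12],0],[[0,0,0],[-0.06,0.065,-0.12],0],[[0,0,0],[-0.09,0.1,-0.12],0],[[0,0,0],[-0.12,0.135,-0.12],0],[[0,0,0],[-0.15,0.17,-0.12],0],[[0,0,0],[-0.169,0.205,-0.12],0],[[0,0,0],[-0.169,0.213,-0.12],0]]'
python3 -m pendant '[[[0,0,0],[0,0,0],0],[[0,0,0],[0,0,0],0],[[0,0,0],[0,0,0],0]]'
python3 -c "
from h import *
state();go(.6375,.2168,.0765,90)"
```

```text
clock: 43.25
tool_pos: [0.4235, 0.3856, 0.0125]
eef_rot: [0.708, 0.706, 0.0, -0.0]
contact_force: [-0.2, -0.1, 5.8]
opening: 0.443
clock: 44.25
tool_pos: [0.6407, 0.2093, 0.1305]
eef_rot: [0.711, 0.703, -0.001, 0.002]
contact_force: [0.9, 0.1, -0.8]
opening: 0.447
clock: 44.55
tool_pos: [0.6341, 0.2178, 0.1318]
eef_rot: [0.706, 0.708, -0.001, -0.001]
contact_force: [0.2, -0.1, -0.5]
opening: 0.441
t 44.55 pos [0.6341 0.2178 0.1318] toolx yaw 90.11 q [-0.04  0.98 -0.75  1.49  0.75  0.97  0.58] op 0.441 F [ 0.2 -0.1 -0.5]
turn [-0.002 -0.001  0.002] shift [-0.0011  0.0035  0.0553] q7 0.58
```

```bash
python3 -m pendant '[[[0,0,0],[-0.001,0.0025,0.025],0],[[0,0,0],[-0.001,0.0025,0.042],0],[[0,0,0],[-0.001,0.0025,0.042],0],[[0,0,0],[-0.001,0.0025,0.049],0],[[0,0,0],[-0.001,0.0025,0.055],0],[[0,0,0],[-0.001,0.0025,0.055],0],[[0,0,0],[-0.001,0.0025,0.055],0]]'
python3 -c "
from h import *
state()"
python3 -m pendant '[[[0,0,0],[0,0,0],0.8],[[0,0,0],[0,0,0],0.8],[[0,0,0],[0,0,0],0.8],[[0,0,0],[0,0,-0.02],0.8],[[0,0,0],[0,0,-0.06],0.8],[[0,0,0],[0,0.01,-0.09],0.8],[[0,0,0],[0,0.01,-0.09],0.8],[[0,0,0],[0,0.01,-0.09],0.8],[[0,0,0],[0,0.01,-0.09],0.8]]'
python3 -c "
from h import *
state();d=snap('wrist','w18');go(.487,.394,.07,90)
cv2.imwrite('pics/w18z.png',cv2.resize(d['image'][130:330,200:460,::-1],None,fx=3,fy=3,interpolation=cv2.INTER_CUBIC))"
```

```text
clock: 45.25
tool_pos: [0.6385, 0.2151, 0.0769]
eef_rot: [0.708, 0.706, -0.0, -0.0]
contact_force: [-0.5, -0.5, -0.5]
opening: 0.447
t 45.25 pos [0.6385 0.2151 0.0769] toolx yaw 89.9 q [-0.05  1.05 -0.7   1.5   0.81  0.89  0.54] op 0.447 F [-0.5 -0.5 -0.5]
clock: 46.15
tool_pos: [0.6478, 0.2144, 0.1661]
eef_rot: [0.708, 0.707, -0.001, -0.0]
contact_force: [1.0, -0.8, 0.2]
opening: 0.806
t 46.15 pos [0.6478 0.2144 0.1661] toolx yaw 89.92 q [-0.03  0.96 -0.77  1.43  0.71  1.05  0.63] op 0.806 F [ 1.  -0.8  0.2]
turn [-0.003  0.001 -0.001] shift [ 0.1795 -0.1606  0.0959] q7 0.63
```

View pics/w18z.png

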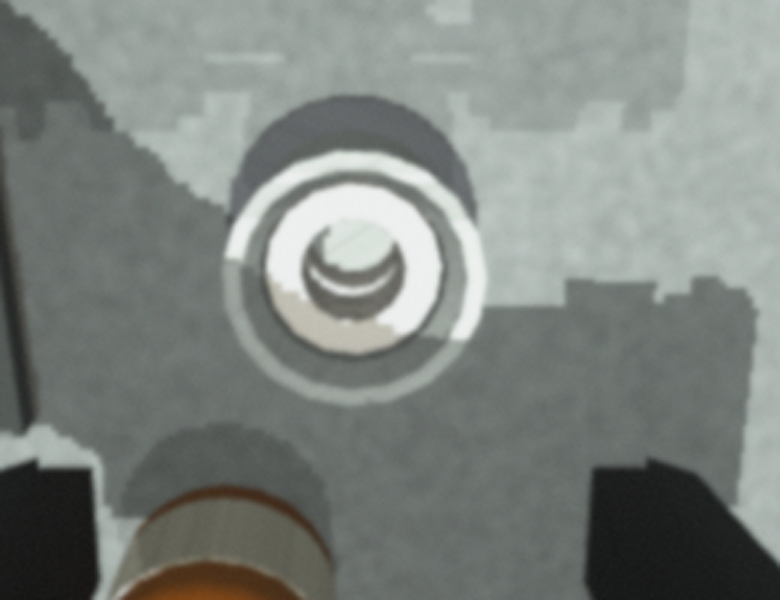

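Four rings lie flat and concentric in one column. The rim's outer edge in full-image pixels runs 274–362 in u and 180–265 in v.

```bash
python3 - <<'E'
from h import *
d=load("w18"); rimfit(d,dict(left=274,right=362.3,top=180.3,bottom=265))
rimfit(d,dict(left=274,right=362.3,top=180.3,bottom=265),rad=.028)
d=load("w12"); print(ray(d,567,172,.029)); rimfit(d,dict(left=514,right=597,top=130,bottom=210),z=.011,rad=.03,x0=(.487,.394))
d=load("w17"); print(proj(d,[.487,.394,.029]))
go(.487,.394,.07,90)
E
python3 -m pendant '[[[0,0,0],[0.04,-0.03,0],0.6],[[0,0,0],[0.075,-0.06,0],0.6],[[0,0,0],[0.11,-0.09,0],0.6],[[0,0,0],[0.145,-0.12,0],0.6],[[0,0,0],[0.18,-0.15,0],0.6],[[0,0,0],[0.18,-0.16,0.02],0.6],[[0,0,0],[0.18,-0.16,0.06],0.6],[[0,0,0],[0.18,-0.16,0.08],0.6],[[0,0,0],[0.18,-0.16,0.08],0.6],[[0,0,0],[0.18,-0.16,0.08],0.6]]'
python3 -m pendant '[[[0,0,0],[0,0,0],0.6],[[0,0,0],[0,0,0],0.6],[[0,0,0],[0,0,0],0.6]]'
python3 -c "
from h import *
state();d=snap('wrist','w19');go(.487,.394,.021,90);c=proj(d,[.487,.394,.029]).astype(int)
print(c,d['image'][c[1]-60:c[1]+61:10,c[0]-72:c[0]+73:6].min(2))"
```

```text
circle [0.6366 0.2179] res px [-0.2  0.2 -0.4  0.5]
circle [0.6365 0.2179] res px [ 1.4 -1.4  1.  -1.2]
[0.48754305 0.39418733 0.029     ]
circle [0.4894 0.3974] res px [ 0.6 -0.6 -0.4  0.4]
[324.81159393 379.09231469]
turn [-0.003  0.001 -0.001] shift [ 0.1795 -0.1606  0.0959] q7 0.63
clock: 47.2
tool_pos: [0.4883, 0.3952, 0.0865]
eef_rot: [0.708, 0.707, -0.001, -0.001]
contact_force: [1.1, 0.2, 0.0]
opening: 0.605
clock: 47.5
tool_pos: [0.4893, 0.3956, 0.0878]
eef_rot: [0.708, 0.706, 0.0, -0.0]
contact_force: [-0.6, 0.4, 0.1]
opening: 0.602
t 47.5 pos [0.4893 0.3956 0.0878] toolx yaw 89.88 q [-0.4   0.98 -0.67  1.65  0.81  0.8   0.13] op 0.602 F [-0.6  0.4  0.1]
turn [ 0.    -0.001 -0.002] shift [-0.0015 -0.0022  0.0666] q7 0.13
[309 258] [[145 148 142 151 150 154 162 163 159 162 147 146 148 148 149 148 157 166
  161 156 146 149 150 143 143]
 [144 146 141 142 145 149 150 150 144 129 204 227 227 228 227 227 215 117
  142 145 144 146 148 148 148]
 [144 149 148 150 148 149 162 139 208 207 207 210 215 210 206 208 214 207
  206 149 145 149 148 144 142]
 [143 144 149 145 164 160 186 227 
[... 316 characters left out ...]
45 145 147  40  42  44  43  42  90 151
  152 140 148 134 100  99  98]
 [ 96 103 101 104 104 105 140 143 143 148 151  41  39  39  40  41 137 149
  146 144 144 106 102 101 100]
 [106 165  99  97 100 100 101 140 143 147 145 141 141 129 133 146 149 147
  139 143  96  98  96 100 103]
 [ 27  28  29 102  99  97  98 101 100 143 143 141 148 143 146 142 144 143
  105  97  95  97  97  86  28]
 [ 25  24  24  97  97  99  96  98  98 103 101  99  97  99 103  99 100  98
  102 101  99  99  92  73  25]
 [ 24  21  22  94  96  99  98  97 100  99 101  99  99 103  99 103  99 100
   97  99  99  99  93  61  24]
 [ 19  23  21  92  92  95  98  97  96 100  98  95  98 101 100  95  95  97
   98  96  97  94  93  42  22]]
```

```bash
python3 - <<'E'
from h import *
d=load("w19"); c=proj(d,[.487,.394,.029]).astype(int); g=d["image"].max(2)
b=(g[c[1]-35:c[1]+35,c[0]-40:c[0]+45]<75).astype(np.uint8); n,l,s,m=cv2.connectedComponentsWithStats(b); i=1+s[1:,4].argmax(); print(s[i],m[i]+[c[0]-40,c[1]-35])
x0,y0,w,h,_=s[i]; L=c[0]-40+x0; T=c[1]-35+y0
k=rimfit(d,dict(left=L,right=L+w-1,top=T),z=.029,rad=.01,x0=(.487,.397)); go(k[0],k[1]-.0007,.021,90)
E
```

```text
[  31   16   33   38 1022] [315.8962818  257.79941292]
circle [0.4854 0.3976] res px [-2.   2.   0.1]
turn [ 0.    -0.001 -0.002] shift [ 0.0014 -0.0038  0.0666] q7 0.13
```

```bash
python3 -m pendant '[[[0,0,0],[0.0013,-0.003,0.03],0.55],[[0,0,0],[0.0013,-0.003,0.055],0.55],[[0,0,0],[0.0013,-0.003,0.066],0.55],[[0,0,0],[0.0013,-0.003,0.066],0.55],[[0,0,0],[0.0013,-0.003,0.066],0.55]]'
python3 -c "
from h import *
state()"
python3 -m pendant '[[[0,0,0],[0,0,0],0],[[0,0,0],[0,0,0],0],[[0,0,0],[0,0,0],0],[[0,0,0],[0,0,0],0],[[0,0,0],[0,0,0],0],[[0,0,0],[0,0,-0.03],0],[[0,0,0],[0,0,-0.07],0],[[0,0,0],[0,0,-0.11],0],[[0,0,0],[0,0,-0.14],0],[[0,0,0],[0,0,-0.14],0]]' 40
python3 -c "
from h import *
state();go(.6366,.2172,.16,90)"
```

```text
clock: 48.05
tool_pos: [0.486, 0.3969, 0.0213]
eef_rot: [0.708, 0.706, 0.0, -0.0]
contact_force: [-0.6, -0.1, 0.2]
opening: 0.549
t 48.05 pos [0.486  0.3969 0.0213] toolx yaw 89.9 q [-0.44  1.07 -0.61  1.67  0.89  0.7   0.06] op 0.549 F [-0.6 -0.1  0.2]
clock: 49.05
tool_pos: [0.4872, 0.399, 0.1652]
eef_rot: [0.708, 0.706, 0.004, -0.001]
contact_force: [0.8, 0.7, -1.1]
opening: 0.216
t 49.05 pos [0.4872 0.399  0.1652] toolx yaw 89.89 q [-0.37  0.89 -0.74  1.62  0.71  0.92  0.19] op 0.216 F [ 0.8  0.7 -1.1]
turn [ 0.004 -0.006 -0.002] shift [-0.1815  0.1498  0.0048] q7 0.19
```

```bash
python3 -m pendant '[[[0,0,0],[-0.04,0.03,0],0],[[0,0,0],[-0.08,0.06,0],0],[[0,0,0],[-0.115,0.09,0],0],[[0,0,0],[-0.15,0.12,0],0],[[0,0,0],[-0.18,0.15,0.005],0],[[0,0,0],[-0.18,0.15,0.005],0],[[0,0,0],[-0.18,0.15,0.005],0],[[0,0,0],[-0.18,0.15,0.005],0]]'
python3 -m pendant '[[[0,0,0],[0,0,0],0],[[0,0,0],[0,0,0],0],[[0,0,0],[0,0,0],0]]'
python3 -c "
from h import *
state();d=snap('wrist','w20');cv2.imwrite('pics/w20.png',d['image'][:,:,::-1]);go(.6366,.2172,.081,90);print(proj(d,[.6366,.2179,.066]))"
```

```text
clock: 49.85
tool_pos: [0.634, 0.2177, 0.155]
eef_rot: [0.707, 0.707, -0.001, -0.001]
contact_force: [0.1, 0.9, 0.9]
opening: 0.212
clock: 50.15
tool_pos: [0.6351, 0.2171, 0.1558]
eef_rot: [0.707, 0.707, -0.0, -0.0]
contact_force: [0.2, 0.3, 0.0]
opening: 0.214
t 50.15 pos [0.6351 0.2171 0.1558] toolx yaw 89.99 q [-0.03  0.95 -0.76  1.47  0.73  1.01  0.6 ] op 0.214 F [0.2 0.3 0. ]
turn [-0.001  0.    -0.001] shift [0.0003 0.0014 0.0748] q7 0.6
[313.9252486  247.36520079]
```

View pics/w20.png

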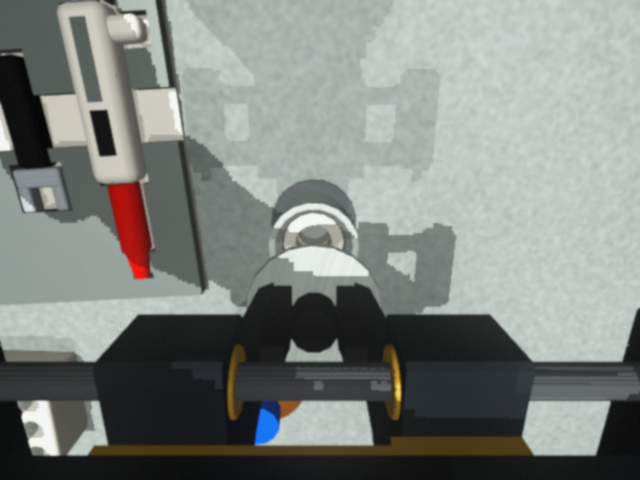

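Cap is held level, with the disc top edge at v≈248 and the disc spanning u≈245–384. The canister mouth is just behind it at (313,232).

```bash
python3 - <<'E'
from h import *
d=load("w20"); rimfit(d,dict(left=245,right=384,top=248),z=.1458,rad=.03,x0=(.635,.217))
rimfit(d,dict(left=269,right=358.5,top=203))
E
python3 -m pendant '[[[0,0,0],[0,0.001,0.03],0],[[0,0,0],[0,0.001,0.05],0],[[0,0,0],[0,0.001,0.06],0],[[0,0,0],[0,0.001,0.06],0],[[0,0,0],[0,0.001,0.06],0]]'
python3 -c "
from h import *
state();go(.6366,.2172,.081,90)"
```

```text
circle [0.6393 0.2182] res px [ 1.1 -1.1 -0.1]
circle [0.6368 0.2178] res px [-0.8  0.8  0.1]
clock: 50.7
tool_pos: [0.6368, 0.2168, 0.0964]
eef_rot: [0.708, 0.707, 0.0, -0.0]
contact_force: [-0.7, -0.7, -0.3]
opening: 0.213
t 50.7 pos [0.6368 0.2168 0.0964] toolx yaw 89.9 q [-0.05  1.03 -0.72  1.5   0.79  0.92  0.55] op 0.213 F [-0.7 -0.7 -0.3]
turn [-0.    -0.001 -0.002] shift [ 0.0004 -0.0002  0.0154] q7 0.55
```

```bash
python3 -m pendant '[[[0,0,0],[0.0005,-0.0025,0.004],0],[[0,0,0],[0.0005,-0.0025,0.008],0],[[0,0,0],[0.0005,-0.0025,0.011],0],[[0,0,0],[0.0005,-0.0025,0.013],0],[[0,0,0],[0.0005,-0.0025,0.0145],0],[[0,0,0],[0.0005,-0.0025,0.0145],0]]'
python3 -c "
from h import *
state()"
```

```text
clock: 51.3
tool_pos: [0.634, 0.2167, 0.081]
eef_rot: [0.708, 0.706, -0.0, -0.0]
contact_force: [-0.4, 0.7, -0.4]
opening: 0.216
t 51.3 pos [0.634  0.2167 0.081 ] toolx yaw 89.89 q [-0.05  1.04 -0.71  1.51  0.8   0.89  0.53] op 0.216 F [-0.4  0.7 -0.4]
```

```bash
python3 -m pendant '[[[0,0,0],[0,0,0.001],0],[[0,0,0],[0,0,0.0015],0],[[0,0,0],[0,0,0.0015],0]]'
python3 -m pendant '[[[0,0,0],[0,0,0],0.5],[[0,0,0],[0,0,0],0.5],[[0,0,0],[0,0,0],0.5],[[0,0,0],[0,0,0],0.5],[[0,0,0],[0,0,-0.03],0.5],[[0,0,0],[0,0,-0.07],0.5],[[0,0,0],[0,0,-0.1],0.5],[[0,0,0],[0,0,-0.1],0.5],[[0,0,0],[0,0,-0.1],0.5],[[0,0,0],[0,0,-0.1],0.5]]' 20
python3 -c "
from h import *
state();d=snap('wrist','w21');print(proj(d,[.6366,.2179,.071]),proj(d,[.6366,.2179,.089]))
c=proj(d,[.6366,.2179,.071]).astype(int)
print(d['image'][c[1]-60:c[1]+61:8,c[0]-60:c[0]+61:6].min(2))"
```

```text
clock: 51.6
tool_pos: [0.6341, 0.2168, 0.0807]
eef_rot: [0.708, 0.706, -0.0, -0.0]
contact_force: [-2.3, -1.2, 6.0]
opening: 0.216
clock: 52.6
tool_pos: [0.6334, 0.216, 0.1781]
eef_rot: [0.708, 0.707, -0.002, -0.0]
contact_force: [-0.1, -0.1, 0.5]
opening: 0.5
t 52.6 pos [0.6334 0.216  0.1781] toolx yaw 89.9 q [-0.02  0.93 -0.77  1.46  0.7   1.05  0.61] op 0.5 F [-0.1 -0.1  0.5]
[315.81117288 241.76274917] [315.89623512 250.47706391]
[[184 180 183 183 183 165 164 142 101 104  99 101  97 133 166 162 183 185
  182 184 184]
 [120 181 183 180 171 148 100 100 100 100 100 100 103 102 100 156 188 185
  189 186 177]
 [116 117 134 180 161  99 100  96  98  99  93  95  92  91 100 103 165 187
  189 185 184]
 [114 116 118 116  91  99  99 225 241 242 241 241 241 221  96  96 114 181
  187 192 178]
 [112 119 115 116  72 220 241 241 241 241 241 242 242 242 242 220 100 191
  189 190 182]
 [116 112 117 116 152 228 241 241 241 241 238 241 241 241 241 241 233 188
  185 187 181]
 [112 114 119 121 163 164 167 236 232 228 220 226 232 241 241 241 240 198
  176 171 117]
 [114 117 115 145 168 162 165 168  86  45  49  46 150 241 242 241 238 226
  116 117 117]
 [113 116 118 153 168 165 165 170  42  46  47  47  47 167 171 169 169 156
  118 117 111]
 [115 115 112 122 161 163 164 171  44  45  44  45  44 169 170 162 164 132
  113 120 113]
 [117 116 116 115 157 162 163 169 148  45  43  45 152 169 170 167 163 113
  115 113 112]
 [112 107 112 113 116 157 168 167 161 165 166 170 165 168 160 158 108 108
  113 115 118]
 [112 112 112 113 112 113 125 159 162 167 162 166 168 161 115 117 114 115
  114 111 108]
 [ 76  71  90  87  91  91 100 113 109 114 111 110 114 112 111 110 109 109
  111  77  78]
 [ 27  36  89  89  89  90  91  93 108 110 112 109 108 107 112 113 110 116
  111  31  32]
 [ 25  37  91  42  43  64  88  90  88 108 114 112 112 108 107 111 110 110
  108  29  30]]
```

```bash
python3 -m pendant '[[[0,0,0],[0,-0.02,-0.05],0.5],[[0,0,0],[0,-0.06,-0.08],0.5],[[0,0,0],[0.02,-0.1,-0.1],0.5],[[0,0,0],[0.05,-0.14,-0.1],0.5],[[0,0,0],[0.08,-0.18,-0.1],0.5],[[0,0,0],[0.08,-0.18,-0.1],0.5],[[0,0,0],[0.08,-0.18,-0.1],0.5],[[0,0,0],[0.08,-0.18,-0.1],0.5]]'
python3 -c "
from h import *
state();a=snap('scene','sc2');b=snap('top','top2')
A=a['image'][240:360,230:420];B=b['image'][140:310,180:345]
A=cv2.resize(A,(640,404),interpolation=cv2.INTER_CUBIC)
cv2.imwrite('pics/final.png',np.hstack([cv2.resize(A,(420,400)),cv2.resize(B,(380,400),interpolation=cv2.INTER_CUBIC)])[:,:,::-1])"
```

```text
clock: 53.45
tool_pos: [0.4553, 0.2958, 0.2788]
eef_rot: [0.708, 0.706, -0.001, 0.0]
contact_force: [0.3, 0.1, 0.4]
opening: 0.496
t 53.45 pos [0.4553 0.2958 0.2788] toolx yaw 89.79 q [-0.16  0.66 -0.86  1.75  0.58  1.01  0.33] op 0.496 F [0.3 0.1 0.4]
```

View pics/final.png

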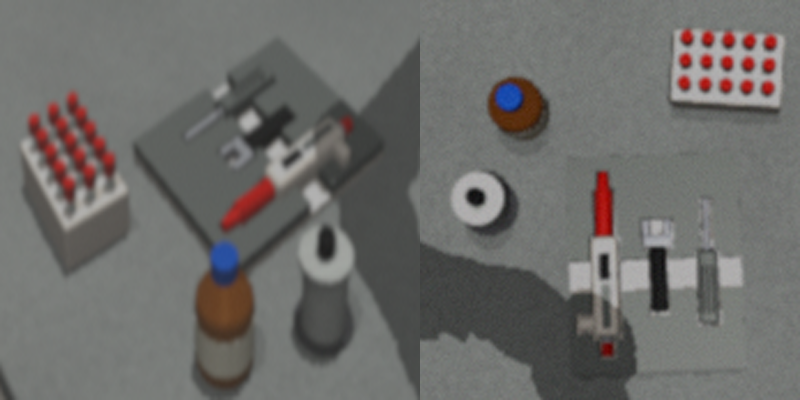

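The final view shows all three tools in their recesses, the cap level on the canister, and the bystanders in place. Handing in.

```bash
python3 -c "
from h import *
print(r.finish_job());state()"
```

```text
the job is handed in; nothing more can be done
None
the job is handed in; nothing more can be done
```

The kit is packed and the job is handed in, at about 53.5 s on the robot's clock. I pressed the pipette, spanner and screwdriver into their recesses, dropped all four rings into the canister, then set the cap on it.

**Last checks**
- **Tools:** pressing down on each seated tool met firm contact at 40.3, 32.3 and 36.3 mm TCP height. Fully home should give 40, 32 and 36 mm. The presses peaked at about 43–52 N at the wrist, under the 120 N limit.
- **Rings:** before capping, the close-up view showed four flat rings in one concentric column. I did not probe the stack by touch.
- **Cap:** it met the rim at 80.7 mm TCP height with 6 N. About 81 mm was expected. The final pictures show it level.
- **Bystanders:** the reagent bottle and tube rack look untouched in the final picture. The tip box was outside it; I moved nothing near it.

**Disagreement:** the wrist and top cameras differed by about 2–5 mm, mostly in y. The wrist view put the held cap 4 mm off the tool centre, while the grasp suggested about 1 mm. I corrected by 2.5 mm, inside the mouth's clearance, and it seated normally.

I saw no knocked object and no grip slip.

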